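# Zero the slide reader and hold a slide flush on its sloped face

### The arm

A 6-joint arm with a two-finger parallel gripper is mounted at the origin on a cart in front of the work surface, level with it; the furniture and walls round the work are solid. World frame = base frame: x ahead of the robot, y to its left, z up, the work surface at z = 0. Lengths are in m, angles in rad, forces in N, time in s.
With the tool pointing down it reaches from about 0.25 to 0.725 m from the base axis. Payload 4 kg.
Tool frame: the origin (TCP) lies midway between the tips of the shut fingers; the grasp point (between the pads) lies 19 mm behind it; z points along the fingers, y is the direction in which the jaws open and shut (so a half turn about z gives the same grasp; the last joint's range is limited). The gripper opens to 85 mm and grips with 20 to 120 N. Pads are 22 mm wide; open, the fingers measure 114 mm over their backs; the gripper's body (76 mm by 85 mm) begins 54 mm behind the grasp point. The pads swing forward as they close: fully open they stand 13 mm farther back than shut.
Start: joints at [1.317, 0.241, 0.005, 1.335, 0, 1.571], TCP at [0.126, 0.484, 0.207] pointing down, gripper open.
Joint ranges: [-2.72, 2.72], [-1.05, 1.87], [-1.09, 1.28], [-1.99, 2.15], [-1.42, 1.44], [-3.14, 3.14]. Speed limits (rad/s): [2.79, 2.79, 3.14, 3.14, 3.14, 3.14].

### API

Orientations are given as a unit quaternion [x, y, z, w].
In Python, from workcell import monitor, cams, order gives the robot as it stands.
- The arm moves only by the tool send_rows, never from a script. Its argument "moves" is a list of rows, each a list of 4 numbers: the shift along the tool's x, y, z as a fraction of full scale, then the turn about the tool's z as a fraction of full scale. A call has 1 to 20 rows; each row shifts and turns the commanded pose from where the row before left it, along the tool's axes as they then stand; what a row does not reach is not made up. Full scale, the value 1, is 100 cm for a shift and 0.1 rad for a turn. A row lasts 1/10 s, in which the tool goes at most 50 mm and 8.59 degrees, less where a joint would pass 70% of its speed; a pose out of reach is approached as far as the arm can. A call with a number of a shift or a turn outside -1 to 1 is refused whole. A call with a gripper value outside its range is refused whole. "claw" is the gripper's target within -1 to 1 (fully open at 1, half-way at 0, shut at -1), set as the call begins (left out, the last holds). The fingers move at their own pace and stop on an object; the grip force is fixed at half the most. Time passes only in rows, so rows that do not move let the fingers close. It gives the time, the measured TCP pose, the force and the opening at its end, in the units of the state.
- monitor.get_obs(): the state, without advancing time (a new reading comes with each control period).
- cams.camera(name): name is "scene" or "top"; returns (picture, depth): 400x640x3 uint8, blue, green, red; 400x640 float32, m along the optical axis (not along the pixel's ray), 0 where there is no reading.
- cams.camera_info(name): a dict with "intrinsics" (3x3 intrinsics, pixels), "distortion" ([k1, k2, p1, p2, k3] as OpenCV has them; the pictures are not rectified), "T" (4x4, takes a point from camera to world coordinates). Camera axes: x right, y up, looking along -z (the intrinsics and any distortion apply to the point x, -y, -z); pixel columns grow to the right and rows downward; lengths in m; the calibration is good to about 2 mm. A picture is of the moment at which its call begins. camera_info takes no time and is no camera call.
- order.job_done(): hands the job in, once; it reports no verdict.
The state is a dict: "clock": time; "joint_pos": joint angles; "joint_vel": joint speeds; "tau": joint torques, N m; "eef_pos": TCP position; "tool_rot": TCP orientation; "ft_force": force on the tool from outside, world axes, zero at the start; "ft_torque": the same for the moment, N m; "grip_width": finger opening in m.
Only numpy, scipy, OpenCV 4.12 (cv2) and the standard library are available. Lean on these libraries where they do the work, as an engineer would, in place of code of your own. Each camera call takes 0.05 s, during which the arm holds its last target.

### The job

Zero the slide reader: push its plunger fully down to its stop and let it come back up. Then pick up the long slide holder by its upright rib, tilt it to the reader's sloped face and press it there flush, centred and lengthwise, so that the sprung face is pushed in by about 5 mm. Finish while still gripping and pressing it; leave the square holder and the two bottles where they stand.

Things in the scene. Friction and masses are not known exactly. Their poses are not given: they have to be found in the camera images.
- reader: the slide reader's white base, 120 x 200 mm (x by y), 14 mm thick, fixed to the worktop; origin at the centre of its underside, turned up to 20 degrees either way. The sloped face sits on a yoke 45 mm to its +y, the plunger 55 mm to its -y.
- face_centre (a point): centre of the top of the reader's sloped flat aluminium plate, 96 x 52 mm (x by y). z: out of the face; y: level, along the tilt axis; x: up the slope, away from the robot. Slope differs each time (11 to 29 degrees from level) and is held by a stiff clamp. The plate is sprung, moves straight in along its normal, and this point with it. Nothing else within 80 mm stands higher than this point.
- face (a joint): how far the sprung face is pushed in along its normal: 0 free, 0.008 m at its stop; 3 N starts it, then 1 N per mm (8 N at 5 mm, 11 N at the stop)
- plunger_top (a point): centre of the top of the reader's round black plunger head, 29 mm in diameter, 74 mm above the worktop when up; it moves straight down and this point moves with it
- plunger (a joint): how far the plunger is pushed down: 0 up, 0.012 m at its stop; 2.5 N starts it, 6.7 N holds it at the stop, a spring brings it back up
- long_holder_centre (a point): centre, 24 mm above its underside, of the long slide holder: flat grey frame 76 x 30 mm (x by y), 5 mm thick, flat below; on its middle an upright rib 30 mm long (x), 10 mm thick (y), top 48 mm above the underside. z: up. About 60 g, the same either way round. It lies flat on the worktop in either of two places, swapped with the square holder.
- square_holder_centre (a point): the same point of the square slide holder, to be left alone: frame 44 x 44 mm, same rib and height
- brown_bottle: brown bottle with black cap, 34 mm in diameter, 66 mm high, to be left alone; origin at the centre of its underside
- drop_bottle: small white dropper bottle, 25 mm in diameter, 56 mm high, to be left alone; origin at the centre of its underside
Mind the look-alikes: they are no part of the job. Leave any orange look-alike of the part that bears long_holder_centre alone.

How it is judged:
By the outcome, as a careful person would: the job done as asked, in the order asked, and still so for the second after the job is handed in, while the arm keeps its last pose, push and grip.
It also fails if it takes over 50 s, if anything falls off the work surface, if the arm or the gripper's body presses on something with over 40 N, if the wrist force passes 120 N, or if a joint passes its speed limit or range.

## Working session

There is one attempt and no reset: what is moved stays moved. The work goes in short steps, Python scripts to look and compute and a tool call to move; the robot and the scene stay as the last step left them, time stands still between calls to the robot, and variables do not carry over. Pictures are saved under pics/ and viewed, and the job is handed in when it is done.

Besides the shell and the picture viewer there is one more tool, called after "Emit:" as a command line: name --pt "numbers of a row" for each row, then --argument value for the rest. send_rows: Moves the arm, as the interface text tells. Its arguments: {"type":"object","properties":{"moves":{"type":"array","items":{"type":"array","items":{"type":"number","minimum":-1,"maximum":1}}},"claw":{"type":"number"}},"required":["moves"]}

```bash
ls; mkdir -p pics
python3 - <<'E'
from workcell import monitor, cams, order
import cv2, numpy as np
print(monitor.get_obs())
for n in ("scene","top"):
    p,d=cams.camera(n); cv2.imwrite(f"pics/{n}0.png",p); np.save(f"{n}0.npy",d); print(n,cams.camera_info(n))
E
```

```text
pics
{'clock': 0.0, 'joint_pos': array([1.31701365e+00, 2.41449745e-01, 3.75768210e-03, 1.33521029e+00,
       2.89656775e-05, 1.57081322e+00]), 'joint_vel': array([-0.00020178,  0.0004472 ,  0.00014149,  0.00112408, -0.00043352,
        0.00033198]), 'tau': array([ 2.16926601e-03, -3.72315788e+01,  2.52410048e+01,  1.69382076e-02,
        2.23455072e-05, -1.01659575e-05]), 'eef_pos': array([0.12535555, 0.48333611, 0.20570742]), 'tool_rot': array([ 1.26559415e-01,  9.91958470e-01, -1.04271650e-03, -1.47617684e-04]), 'ft_force': array([-0.79909142,  0.55875027, -0.33383774]), 'ft_torque': array([-0.00814056, -0.05269925, -0.02592957]), 'grip_width': 0.08595250422674529}
scene {'intrinsics': array([[397.49725808,   0.        , 324.21026113],
       [  0.        , 397.49725808, 201.66237919],
       [  0.        ,   0.        ,   1.        ]]), 'distortion': array([-0.09249371,  0.        ,  0.        ,  0.        ,  0.        ]), 'T': array([[ 0.60317682,  0.38986651, -0.69583175, -0.33829943],
       [-0.79722268,  0.26759123, -0.54113855, -0.81792386],
       [-0.02477333,  0.88113508,  0.47221525,  0.63586604],
       [ 0.        ,  0.        ,  0.        ,  1.        ]])}
top {'intrinsics': array([[502.95689519,   0.        , 318.40089378],
       [  0.        , 502.95689519, 198.96190693],
       [  0.        ,   0.        ,   1.        ]]), 'distortion': array([0.01088485, 0.        , 0.        , 0.        , 0.        ]), 'T': array([[ 7.88571662e-03,  9.94841276e-01, -1.01136798e-01,
         3.25931044e-01],
       [-9.99966599e-01,  8.06256508e-03,  1.33996040e-03,
        -1.67070456e-01],
       [ 2.14846992e-03,  1.01122853e-01,  9.94871626e-01,
         1.53945191e+00],
       [ 0.00000000e+00,  0.00000000e+00,  0.00000000e+00,
         1.00000000e+00]])}
```

View pics/scene0.png

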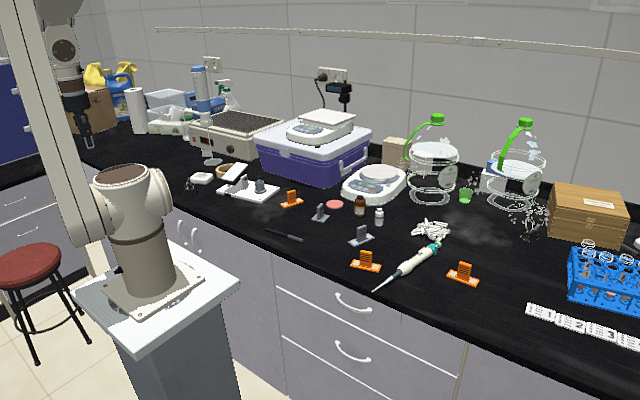

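View pics/top0.png

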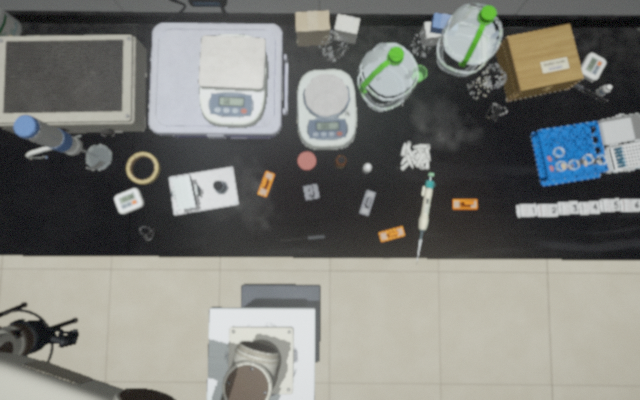

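```bash
cat > h.py <<'E'
import numpy as np, cv2
from workcell import monitor, cams, order
from scipy.spatial.transform import Rotation as R
def cloud(name,d):
    ci=cams.camera_info(name); K,D,T=ci["intrinsics"],np.array(ci["distortion"]),ci["T"]
    v,u=np.mgrid[0:400,0:640]
    uv=np.stack([u,v],-1).reshape(-1,1,2).astype(np.float64)
    n=cv2.undistortPoints(uv,K,D).reshape(400,640,2)
    P=np.stack([n[...,0]*d,-n[...,1]*d,-d,np.ones_like(d)],-1)
    return (P@T.T)[...,:3]
def ray(name,u,v,z):
    ci=cams.camera_info(name); T=ci["T"]
    n=cv2.undistortPoints(np.array([[[u,v]]],float),ci["intrinsics"],np.array(ci["distortion"])).ravel()
    r=T[:3,:3]@np.array([n[0],-n[1],-1.]); o=T[:3,3]
    return o+r*(z-o[2])/r[2]
def proj(name,p):
    ci=cams.camera_info(name); T=ci["T"]
    c=T[:3,:3].T@(np.asarray(p,float)-T[:3,3])
    q=np.array([[c[0],-c[1],-c[2]]])
    return cv2.projectPoints(q,np.zeros(3),np.zeros(3),ci["intrinsics"],np.array(ci["distortion"]))[0].ravel()
def crop(name,img,x0,y0,x1,y1,f,out):
    cv2.imwrite(out,cv2.resize(img[y0:y1,x0:x1],None,fx=f,fy=f,interpolation=cv2.INTER_NEAREST))
E
python3 - <<'E'
from h import *
t=cv2.imread("pics/top0.png");s=cv2.imread("pics/scene0.png")
crop("top",t,160,155,250,225,8,"pics/c1.png")
crop("top",t,295,145,385,225,7,"pics/c2.png")
crop("scene",s,205,160,295,210,8,"pics/c3.png")
crop("scene",s,295,180,395,255,7,"pics/c4.png")
C=cloud("top",np.load("top0.npy"))
for (v,u) in [(190,205),(203,368),(191,311),(161,341),(168,367),(186,220),(192,185),(230,300)]: print(u,v,C[v,u].round(4))
E
```

```text
205 190 [0.5063 0.1783 0.0087]
368 203 [ 0.467  -0.3172  0.0448]
311 191 [ 0.5012 -0.1468  0.0482]
341 161 [ 0.589  -0.2351  0.0687]
367 168 [ 0.571  -0.3135  0.0546]
220 186 [0.5108 0.1199 0.0743]
185 192 [0.4918 0.2209 0.0776]
300 230 [ 0.3867 -0.1135 -0.0031]
```

Run:
```python
import cv2,numpy as np
a=[cv2.imread(f"pics/c{i}.png") for i in (1,2,3,4)]
for i in a: print(i.shape)
```

```text
(560, 720, 3)
(560, 630, 3)
(400, 720, 3)
(525, 700, 3)
```

View pics/c1.png

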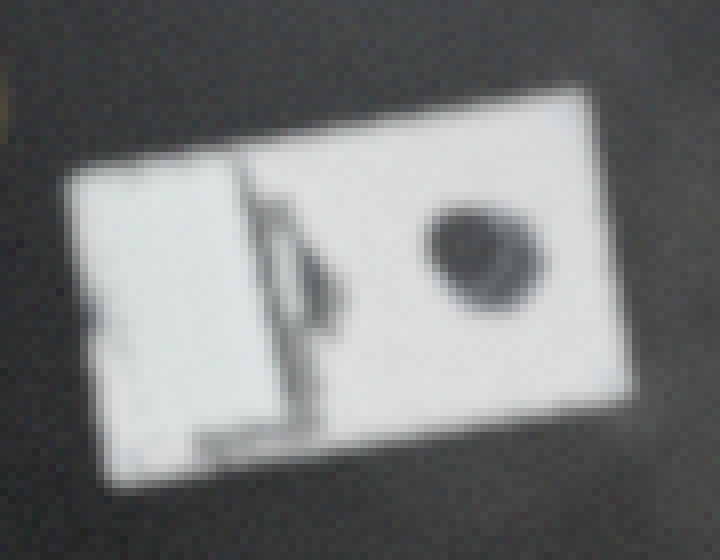

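View pics/c2.png

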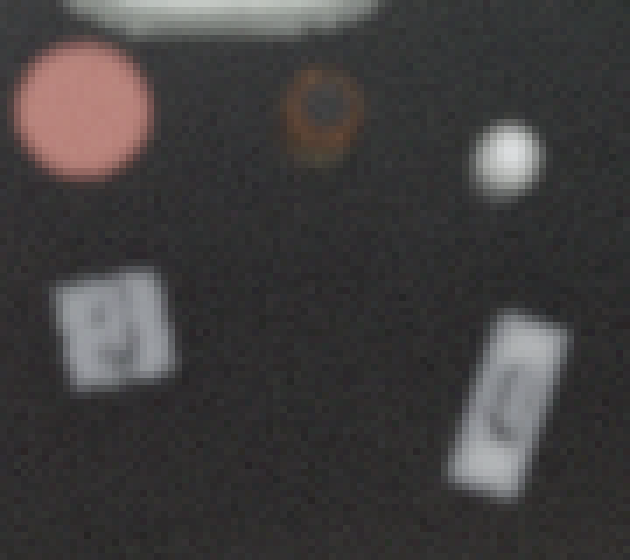

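View pics/c3.png

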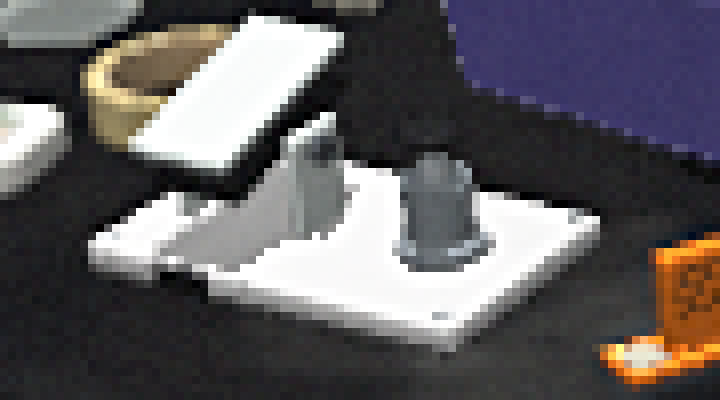

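View pics/c4.png

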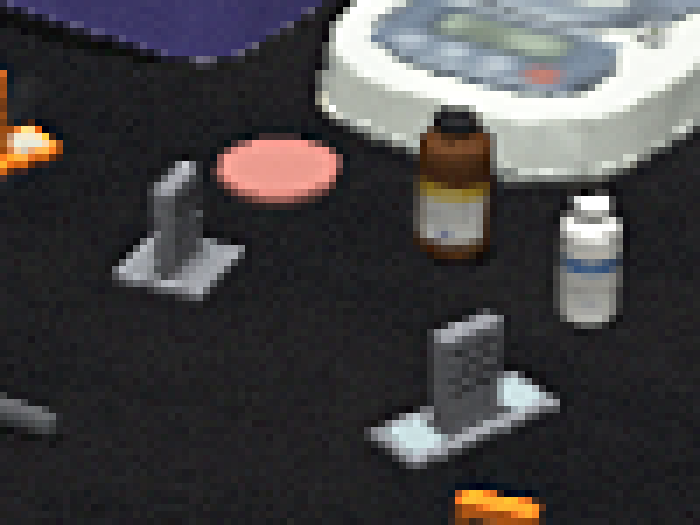

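Run:
```python
from h import *
t=cv2.imread("pics/top0.png")
Ct=cloud("top",np.load("top0.npy")); Cs=cloud("scene",np.load("scene0.npy"))
# holder: brightness segmentation frame
hsv=cv2.cvtColor(t,cv2.COLOR_BGR2HSV)
m=(hsv[...,2]>85)
def seg(x0,y0,x1,y1,th):
    mm=np.zeros(m.shape,np.uint8); mm[y0:y1,x0:x1]=(hsv[y0:y1,x0:x1,2]>th)
    c,_=cv2.findContours(mm,cv2.RETR_EXTERNAL,cv2.CHAIN_APPROX_NONE); c=max(c,key=cv2.contourArea)
    return cv2.minAreaRect(c)
for nm,b,z in (("long",(352,183,382,220),0.005),("sq",(300,180,322,203),0.005),("base",(162,160,245,222),0.014)):
  for th in (75,90,110):
    r=seg(*b,th); box=cv2.boxPoints(r)
    W=np.array([ray("top",u,v,z)[:2] for u,v in box])
    e1,e2=W[1]-W[0],W[2]-W[1]
    print(nm,th,"ctr",W.mean(0).round(4),np.linalg.norm(e1).round(4),np.linalg.norm(e2).round(4),"ang",np.degrees(np.arctan2(e1[1],e1[0])).round(1),np.degrees(np.arctan2(e2[1],e2[0])).round(1))
# tops
for nm,C in (("top",Ct),("scene",Cs)):
    P=C.reshape(-1,3)
    for o,c,rr,zl in (("long rib",(0.467,-0.315),.045,(.04,.06)),("sq rib",(0.501,-0.147),.045,(.04,.06)),("plunger",(0.511,0.118),.03,(.068,.082))):
        s=P[(np.hypot(P[:,0]-c[0],P[:,1]-c[1])<rr)&(P[:,2]>zl[0])&(P[:,2]<zl[1])]
        if len(s)>3:
            q=s[:,:2]-s[:,:2].mean(0); w,V=np.linalg.eigh(q.T@q); 
            print(nm,o,len(s),s.mean(0).round(4),"mid",((s.min(0)+s.max(0))/2).round(4),"ang",np.degrees(np.arctan2(V[1,1],V[0,1])).round(1))
    s=P[(np.hypot(P[:,0]-.495,P[:,1]-.22)<.075)&(P[:,2]>.035)&(P[:,1]>.17)]
    # ransac-like plane
    best=None; rng=np.random.default_rng(0)
    for _ in range(500):
        a=s[rng.choice(len(s),3,False)]; n=np.cross(a[1]-a[0],a[2]-a[0]); 
        if np.linalg.norm(n)<1e-7: continue
        n/=np.linalg.norm(n); n*=np.sign(n[2]); k=abs((s-a[0])@n)<.0025
        if n[2]>.8 and (best is None or k.sum()>best.sum()): best=k
    f=s[best]; c=f.mean(0); n=np.linalg.svd(f-c)[2][2]; n*=np.sign(n[2])
    print(nm,"face",len(s),len(f),c.round(4),n.round(4),"tilt",np.degrees(np.arccos(n[2])).round(2),"az",np.degrees(np.arctan2(-n[1],-n[0])).round(2), "rms",((f-c)@n).std().round(5),"z0.5,.22", (c[2]-((.5-c[0])*n[0]+(.22-c[1])*n[1])/n[2]).round(4))
    x=np.array([-n[0],-n[1],0]);x/=np.linalg.norm(x);xs=x*n[2]+np.array([0,0,np.hypot(n[0],n[1])]);y=np.cross(n,xs)
    a=(f-c)@xs;b=(f-c)@y
    for lo,hi in ((0,100),(1,99)):
        al,ah,bl,bh=*np.percentile(a,(lo,hi)),*np.percentile(b,(lo,hi))
        print(" ext",(ah-al).round(4),(bh-bl).round(4),"centre",(c+xs*(al+ah)/2+y*(bl+bh)/2).round(4))
```

```text
long 75 ctr [ 0.4723 -0.3182] 0.081 0.0359 ang -18.3 -108.2
long 90 ctr [ 0.4723 -0.3182] 0.0791 0.0339 ang -18.3 -108.2
long 110 ctr [ 0.4722 -0.3186] 0.0771 0.031 ang -18.4 -108.2
sq 75 ctr [ 0.5045 -0.146 ] 0.0495 0.0509 ang -78.1 -168.3
sq 90 ctr [ 0.5046 -0.1461] 0.0481 0.047 ang -79.1 -169.3
sq 110 ctr [ 0.5041 -0.1458] 0.0452 0.0455 ang -78.1 -168.3
base 75 ctr [0.5117 0.1715] 0.2369 0.1525 ang -83.9 -173.2
base 90 ctr [0.505  0.1828] 0.2087 0.1293 ang -80.4 -169.7
base 110 ctr [0.5049 0.1826] 0.2063 0.126 ang -80.3 -169.6
top long rib 34 [ 0.4735 -0.3183  0.047 ] mid [ 0.4743 -0.3184  0.0477] ang 159.5
top sq rib 33 [ 0.5056 -0.1466  0.0475] mid [ 0.5056 -0.1467  0.0471] ang -166.3
top plunger 69 [0.5153 0.1281 0.0729] mid [0.5154 0.1285 0.0741] ang 100.1
top face 701 349 [0.4956 0.2254 0.0768] [-0.2694 -0.0392  0.9622] tilt 15.8 az 8.28 rms 0.00142 z0.5,.22 0.0778
 ext 0.096 0.0545 centre [0.493  0.2256 0.0761]
 ext 0.0933 0.0514 centre [0.4932 0.2254 0.0762]
scene long rib 45 [ 0.4678 -0.3199  0.0457] mid [ 0.4677 -0.3195  0.0452] ang 158.5
scene sq rib 28 [ 0.5001 -0.1487  0.0462] mid [ 0.5018 -0.147   0.0452] ang -174.4
scene plunger 31 [0.5098 0.1247 0.0736] mid [0.5112 0.1254 0.0732] ang 67.2
scene face 427 209 [0.4876 0.2266 0.0777] [-0.2599 -0.0455  0.9646] tilt 15.3 az 9.92 rms 0.00128 z0.5,.22 0.0807
 ext 0.0973 0.0564 centre [0.4877 0.2257 0.0777]
 ext 0.0942 0.0533 centre [0.488  0.2268 0.0778]
```

```bash
cat >> h.py <<'E'
def plan(p, yaw_y=None, rows=None, v=0.045):
    """p target TCP (world), yaw_y desired tool-y world angle deg (mod 180)"""
    o=monitor.get_obs(); Rm=R.from_quat(o["tool_rot"]).as_matrix()
    d=Rm.T@(np.asarray(p)-o["eef_pos"])
    a=np.degrees(np.arctan2(Rm[1,1],Rm[0,1]))
    print("t",o["clock"],"pos",o["eef_pos"].round(4),"yaw_y",a.round(2),"tilt z",Rm[:,2].round(4),"F",o["ft_force"].round(2),"w",round(o["grip_width"],4),"q",o["joint_pos"].round(3))
    n=rows or int(np.ceil(np.linalg.norm(d)/v)); turn=0
    if yaw_y is not None:
        dy=(yaw_y-a+90)%180-90; turn=-np.radians(dy)/0.1  # tool z down
    print("d tool mm",(d*1000).round(2),"turn total(0.1rad)",round(turn,3),"rows",n,"per row",(d/n).round(4),round(turn/n,4))
E
python3 - <<'E'
from h import *
plan([.5145,.128,.115],rows=12)
E
```

```text
t 0.1 pos [0.1254 0.4834 0.2058] yaw_y 75.46 tilt z [-4.0e-04 -1.8e-03 -1.0e+00] F [ 0.79  0.38 -0.03] w 0.0855 q [ 1.317  0.241  0.004  1.335 -0.     1.571]
d tool mm [-465.86 -246.16   91.29] turn total(0.1rad) 0 rows 12 per row [-0.0388 -0.0205  0.0076] 0.0
```

Emit:
send_rows --claw -1 --pt "-0.0388 -0.0205 0.002 0" --pt "-0.0388 -0.0205 0.002 0" --pt "-0.0388 -0.0205 0.002 0" --pt "-0.0388 -0.0205 0.002 0" --pt "-0.0388 -0.0205 0.002 0" --pt "-0.0388 -0.0205 0.002 0" --pt "-0.0388 -0.0205 0.002 0" --pt "-0.0388 -0.0205 0.002 0" --pt "-0.0388 -0.0205 0.002 0" --pt "-0.0388 -0.0205 0.002 0" --pt "-0.0388 -0.0205 0.002 0" --pt "-0.0388 -0.0205 0.002 0" --pt "0 0 0.03 0" --pt "0 0 0.03 0" --pt "0 0 0 0" --pt "0 0 0 0"

```text
clock: 1.7
eef_pos: [0.5138, 0.1288, 0.1223]
tool_rot: [0.127, 0.992, -0.0, -0.001]
ft_force: [0.1, -0.1, 0.4]
grip_width: 0.0
```

Run:
```python
from h import *
plan([.5145,.128,.085])
for n in ("scene","top"):
    p,d=cams.camera(n); cv2.imwrite(f"pics/{n}1.png",p); np.save(f"{n}1.npy",d)
    if n=="scene": crop(n,p,205,130,295,210,8,"pics/d1.png")
    else: crop(n,p,160,155,250,225,8,"pics/d2.png")
```

```text
t 1.7 pos [0.5138 0.1288 0.1223] yaw_y 75.46 tilt z [-2.1e-03 -5.0e-04 -1.0e+00] F [ 0.11 -0.14  0.43] w 0.0 q [ 0.246  0.351 -0.068  1.154  0.     0.499]
d tool mm [-1.   -0.57 37.3 ] turn total(0.1rad) 0 rows 1 per row [-0.001  -0.0006  0.0373] 0.0
```

View pics/d1.png

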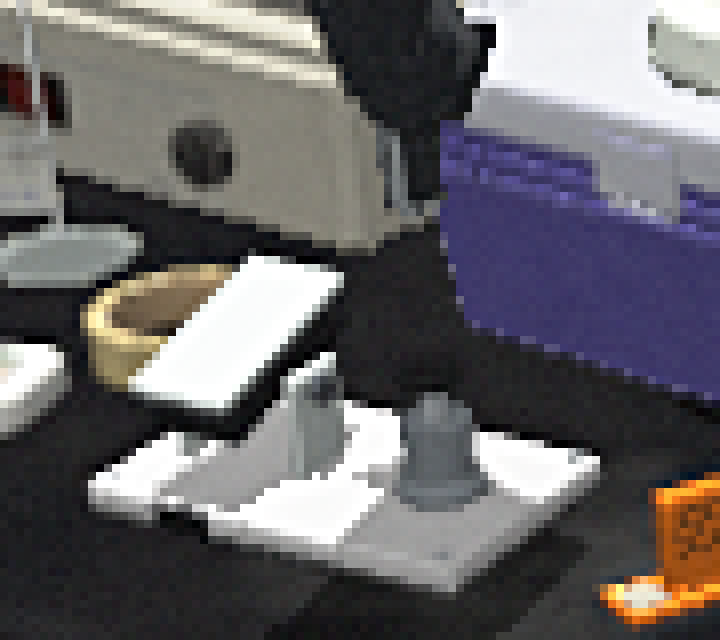

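Run:
```python
from h import *
for p in ([.5138,.1288,.1223],[.5138,.1288,.074],[.5145,.1283,.074]):
    q=proj("scene",p); print(p,q,(q-[205,130])*8)
d=np.load("scene1.npy"); C=cloud("scene",d)
P=C[150:158,252:260].reshape(-1,3)
for v in range(150,158): print(v,[tuple(C[v,u].round(3)) for u in range(253,260)])
```

```text
[0.5138, 0.1288, 0.1223] [257.18578093 162.569537  ] [417.48624744 260.556296  ]
[0.5138, 0.1288, 0.074] [258.60668468 175.50347137] [428.85347746 364.02777097]
[0.5145, 0.1283, 0.074] [258.85319607 175.4669094 ] [430.82556852 363.73527523]
150 [(np.float64(0.5), np.float64(0.127), np.float64(0.172)), (np.float64(0.503), np.float64(0.126), np.float64(0.172)), (np.float64(0.505), np.float64(0.123), np.float64(0.172)), (np.float64(0.502), np.float64(0.115), np.float64(0.175)), (np.float64(0.507), np.float64(0.115), np.float64(0.173)), (np.float64(0.513), np.float64(0.117), np.float64(0.171)), (np.float64(0.514), np.float64(0.114), np.float64(0.171))]
151 [(np.float64(0.504), np.float64(0.132), np.float64(0.167)), (np.float64(0.501), np.float64(0.124), np.float64(0.169)), (np.float64(0.509), np.float64(0.128), np.float64(0.166)), (np.float64(0.504), np.float64(0.118), np.float64(0.17)), (np.float64(0.507), np.float64(0.116), np.float64(0.169)), (np.float64(0.514), np.float64(0.118), np.float64(0.166)), (np.float64(0.515), np.float64(0.115), np.float64(0.167))]
152 [(np.float64(0.504), n
[... 1771 characters left out ...]
4(0.502), np.float64(0.123), np.float64(0.152)), (np.float64(0.506), np.float64(0.122), np.float64(0.15)), (np.float64(0.507), np.float64(0.118), np.float64(0.151)), (np.float64(0.739), np.float64(0.369), np.float64(0.019)), (np.float64(0.668), np.float64(0.285), np.float64(0.061))]
157 [(np.float64(0.707), np.float64(0.366), np.float64(0.026)), (np.float64(0.718), np.float64(0.372), np.float64(0.021)), (np.float64(0.719), np.float64(0.367), np.float64(0.022)), (np.float64(0.724), np.float64(0.366), np.float64(0.02)), (np.float64(0.738), np.float64(0.376), np.float64(0.013)), (np.float64(0.761), np.float64(0.394), np.float64(0.002)), (np.float64(0.765), np.float64(0.392), np.float64(0.001))]
```

Emit:
send_rows --pt "0 0 0.03 0" --pt "0 0 0.01 0" --pt "0 0 0 0"

```text
clock: 2.1
eef_pos: [0.5134, 0.129, 0.0821]
tool_rot: [0.126, 0.992, -0.0, -0.001]
ft_force: [-1.2, 0.6, 0.3]
grip_width: -0.0001
```

Run:
```python
from h import *
d=np.load("scene0.npy"); C=cloud("scene",d)
for v,u in ((180,260),(185,260),(155,256),(220,360)):
    print(u,v,d[v,u],C[v,u].round(4),proj("scene",C[v,u]))
d=np.load("scene1.npy"); C=cloud("scene",d)
for v in range(170,196,2): print(v,C[v,259].round(4))
p,_=cams.camera("scene");crop("scene",p,205,130,295,210,8,"pics/d3.png")
```

```text
260 180 1.3748673 [0.5133 0.1237 0.0583] [260. 180.]
260 185 1.3728648 [0.5054 0.1177 0.0439] [260. 185.]
256 155 1.6737974 [0.7293 0.3705 0.0265] [256. 155.]
360 220 1.2342557 [ 5.654e-01 -2.540e-01  1.000e-04] [360. 220.]
170 [0.6633 0.289  0.0012]
172 [0.6474 0.2727 0.0024]
174 [0.5206 0.1335 0.0759]
176 [0.5117 0.1247 0.074 ]
178 [0.5063 0.1198 0.0697]
180 [0.5057 0.1203 0.0622]
182 [0.509  0.1251 0.052 ]
184 [0.5033 0.1199 0.048 ]
186 [0.5037 0.1215 0.0397]
188 [0.5034 0.1223 0.0319]
190 [0.499  0.1186 0.0269]
192 [0.4961 0.1165 0.021 ]
194 [0.4966 0.1183 0.0124]
```

View pics/d3.png

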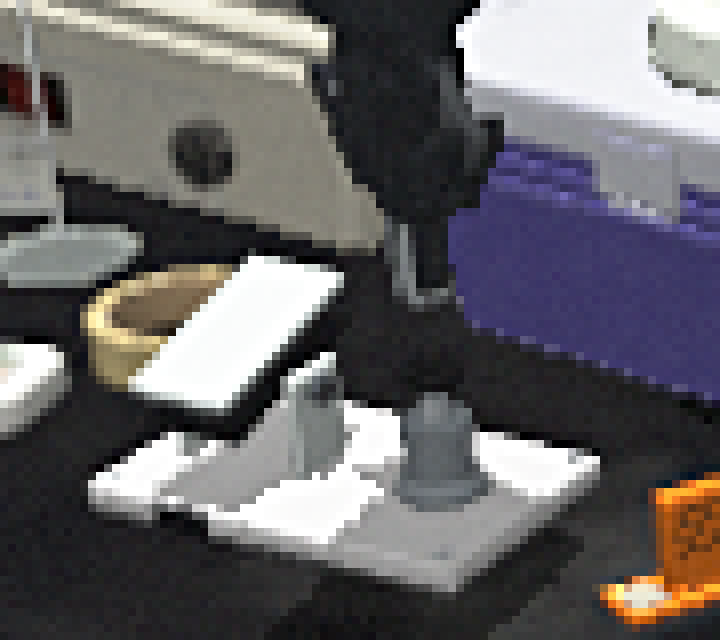

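Emit:
send_rows --pt "-0.0008 0 0.005 0" --pt "0 0 0.005 0" --pt "0 0 0.004 0" --pt "0 0 0.003 0" --pt "0 0 0.002 0" --pt "0 0 0 0"

```text
clock: 2.75
eef_pos: [0.5149, 0.1287, 0.0632]
tool_rot: [0.127, 0.992, -0.0, -0.0]
ft_force: [0.6, 0.5, -0.2]
grip_width: -0.0001
```

Run:
```python
from h import *
p,_=cams.camera("scene");crop("scene",p,235,140,285,205,10,"pics/d4.png")
g=cv2.convertScaleAbs(p,alpha=3,beta=0);crop("scene",g,235,140,285,200,10,"pics/d5.png")
plan([.5145,.128,.085])
```

```text
t 2.8 pos [0.5151 0.1287 0.0634] yaw_y 75.45 tilt z [-4.e-04 -1.e-04 -1.e+00] F [ 0.09 -0.83 -0.06] w 0.0002 q [ 0.245  0.406 -0.152  1.012 -0.     0.499]
d tool mm [  0.43  -0.83 -21.56] turn total(0.1rad) 0 rows 1 per row [ 0.0004 -0.0008 -0.0216] 0.0
```

View pics/d5.png

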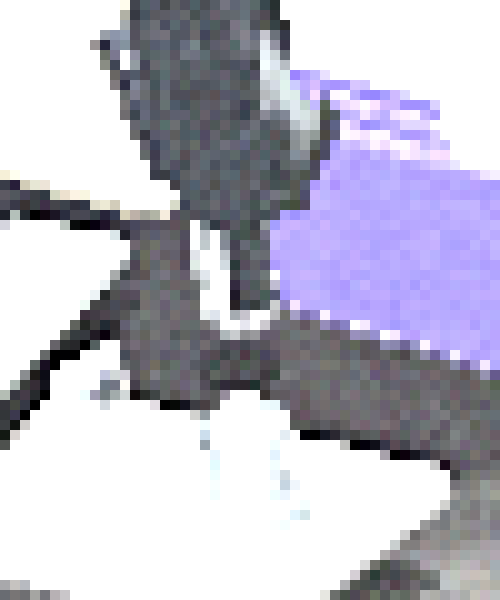

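Run:
```python
from h import *
p,d=cams.camera("scene");C=cloud("scene",d)
for v in range(160,184): print(v,[f"{C[v,u][0]:.3f},{C[v,u][1]:.3f},{C[v,u][2]:.3f}" for u in (255,257,259,261)])
p,d=cams.camera("top");C=cloud("top",d)
crop("top",p,160,155,250,225,8,"pics/d6.png")
```

```text
160 ['0.499,0.121,0.139', '0.499,0.112,0.140', '0.494,0.097,0.146', '-0.338,-0.818,0.636']
161 ['0.501,0.125,0.133', '0.505,0.119,0.133', '0.496,0.099,0.141', '0.506,0.100,0.137']
162 ['0.505,0.130,0.127', '0.504,0.119,0.130', '0.496,0.100,0.137', '0.518,0.114,0.126']
163 ['0.504,0.129,0.124', '0.506,0.121,0.125', '0.511,0.117,0.124', '0.519,0.116,0.122']
164 ['0.504,0.129,0.121', '0.507,0.123,0.121', '0.514,0.121,0.119', '0.516,0.113,0.120']
165 ['0.506,0.133,0.115', '0.507,0.123,0.117', '0.509,0.116,0.118', '0.515,0.113,0.117']
166 ['0.505,0.132,0.112', '0.508,0.125,0.113', '0.509,0.116,0.115', '0.518,0.116,0.111']
167 ['0.509,0.137,0.106', '0.507,0.125,0.109', '0.509,0.117,0.110', '0.518,0.116,0.108']
168 ['0.506,0.134,0.104', '0.505,0.123,0.107', '0.505,0.113,0.109', '0.517,0.116,0.104']
169 ['0.509,0.138,0.098', '0.507,0.126,0.101', '0.505,0.113,0.105', '0.515,0.115,0.101']
170 ['0.505,0.134,0.097', '0.507,0.127,0.098', '0.508,0.118,0.099', '0.514,0.114,0.098']
171 ['0.649,0.297,0.000', '0.506,0.125,0.095', '0.513,0.123,0.093', '0.516,0.117,0.093']
172 ['0.637,0.285,0.003', '0.5
[... 338 characters left out ...]
,0.139,0.073', '0.504,0.126,0.076', '0.509,0.121,0.076', '0.514,0.117,0.075']
177 ['0.499,0.132,0.073', '0.503,0.126,0.073', '0.505,0.118,0.075', '0.512,0.115,0.073']
178 ['0.497,0.130,0.071', '0.501,0.124,0.071', '0.504,0.118,0.071', '0.512,0.116,0.069']
179 ['0.590,0.236,0.003', '0.505,0.129,0.064', '0.508,0.122,0.065', '0.607,0.221,0.001']
180 ['0.587,0.233,0.001', '0.592,0.227,0.001', '0.509,0.124,0.060', '0.528,0.135,0.049']
181 ['0.582,0.228,0.000', '0.515,0.141,0.049', '0.513,0.129,0.053', '0.520,0.126,0.051']
182 ['0.501,0.136,0.052', '0.503,0.129,0.053', '0.510,0.126,0.052', '0.515,0.122,0.051']
183 ['0.500,0.136,0.049', '0.500,0.126,0.051', '0.504,0.120,0.052', '0.507,0.113,0.052']
```

View pics/d6.png

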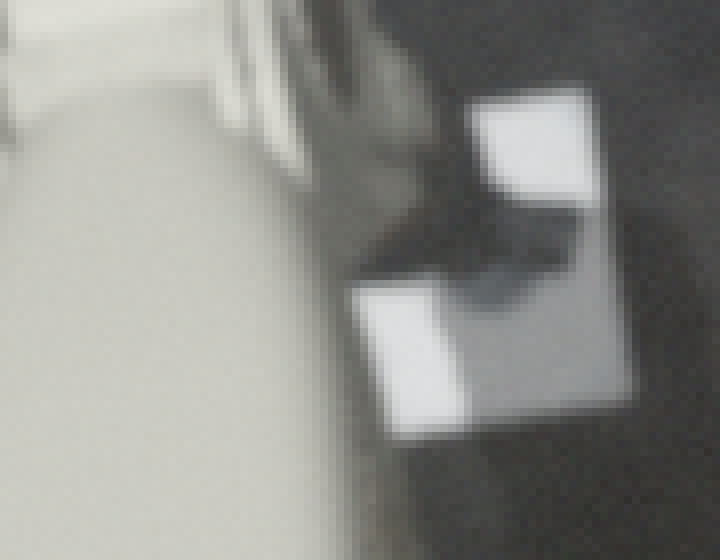

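Emit:
send_rows --pt "0 0 0.005 0" --pt "0 0 0.005 0" --pt "0 0 0.004 0" --pt "0 0 0 0"

```text
clock: 3.3
eef_pos: [0.5149, 0.1287, 0.049]
tool_rot: [0.127, 0.992, -0.0, -0.0]
ft_force: [-0.9, 0.7, 2.3]
grip_width: 0.0001
```

Emit:
send_rows --pt "0 0 0.004 0" --pt "0 0 0.004 0" --pt "0 0 0.003 0" --pt "0 0 0 0"

```text
clock: 3.7
eef_pos: [0.5153, 0.1288, 0.0386]
tool_rot: [0.127, 0.992, 0.0, 0.0]
ft_force: [-1.8, -0.4, 6.3]
grip_width: -0.0001
```

Emit:
send_rows --pt "0 0 0.002 0" --pt "0 0 0.002 0" --pt "0 0 0 0"

```text
clock: 4.0
eef_pos: [0.5154, 0.1288, 0.0372]
tool_rot: [0.127, 0.992, 0.0, 0.001]
ft_force: [-7.0, -2.3, 19.6]
grip_width: -0.0004
```

Emit:
send_rows --pt "0 0 -0.01 0" --pt "0 0 -0.015 0" --pt "0 0 -0.02 0" --pt "0 0 -0.03 0" --pt "0 0 -0.03 0" --pt "0 0 -0.01 0" --pt "0 0 0 0"

```text
clock: 4.7
eef_pos: [0.5165, 0.1291, 0.1508]
tool_rot: [0.127, 0.992, 0.001, 0.002]
ft_force: [0.6, 0.7, -0.2]
grip_width: 0.0002
```

Run:
```python
from h import *
p,d=cams.camera("scene");C=cloud("scene",d);P=C.reshape(-1,3)
s=P[(np.hypot(P[:,0]-.511,P[:,1]-.122)<.025)&(P[:,2]>.06)&(P[:,2]<.085)]
print(len(s),np.sort(s[:,2])[-12:])
crop("scene",p,205,130,295,210,8,"pics/e1.png")
print(proj("scene",[.5154,.1288,.062+.025]))
plan([.472,-.3185,.15],71.7,rows=11)
# fingertip pixels
for v in range(130,165,1):
  r=[u for u in range(240,280) if np.hypot(C[v,u][0]-.515,C[v,u][1]-.128)<.04 and C[v,u][2]>.08]
  if r: print(v,min(r),max(r),C[v,(min(r)+max(r))//2].round(3))
```

```text
36 [0.07453705 0.07457325 0.07480843 0.07491101 0.07507434 0.07515309
 0.07525697 0.07534316 0.07539598 0.07550094 0.07582577 0.07629519]
[258.55996941 171.90518719]
t 4.75 pos [0.5154 0.1288 0.1493] yaw_y 75.46 tilt z [ 5.e-04  1.e-04 -1.e+00] F [ 0.53  0.18 -0.95] w 0.0001 q [ 0.245  0.333 -0.021  1.216  0.     0.499]
d tool mm [ -70.3  -443.88   -0.83] turn total(0.1rad) 0.656 rows 11 per row [-0.0064 -0.0404 -0.0001] 0.0596
130 246 256 [0.495 0.12  0.244]
131 246 256 [0.497 0.123 0.24 ]
132 247 256 [0.503 0.131 0.233]
133 247 262 [0.502 0.116 0.233]
134 248 262 [0.498 0.107 0.232]
135 250 262 [0.493 0.097 0.232]
136 250 259 [0.502 0.117 0.222]
137 251 258 [0.504 0.119 0.218]
138 251 258 [0.507 0.123 0.213]
139 252 259 [0.506 0.118 0.211]
140 252 259 [0.507 0.12  0.207]
141 252 259 [0.509 0.123 0.202]
142 252 259 [0.508 0.122 0.199]
143 252 259 [0.508 0.123 0.196]
144 252 259 [0.509 0.124 0.191]
145 252 259 [0.509 0.125 0.188]
146 253 259 [0.505 0.116 0.187]
147 253 259 [0.517 0.13  0.177]
148 255 255 [0.506 0.123 0.179]
```

View pics/e1.png

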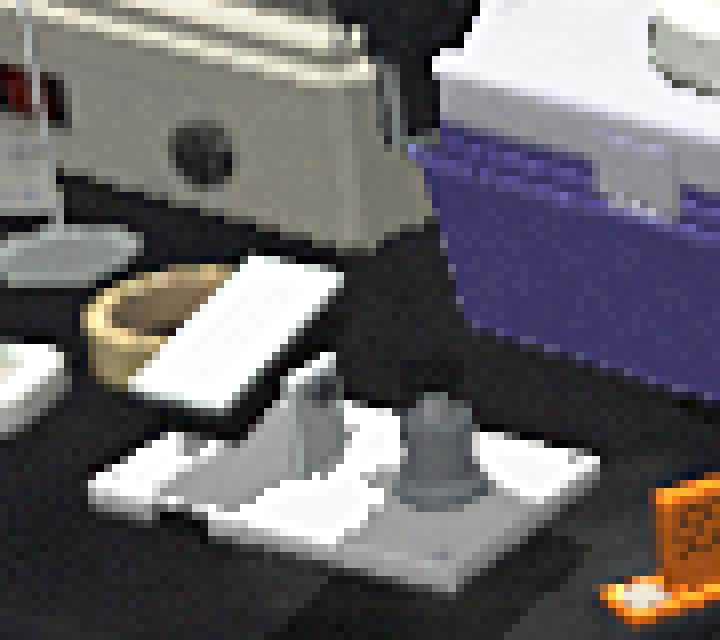

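Emit:
send_rows --claw 1 --pt "-0.0064 -0.0404 0 0.0596" --pt "-0.0064 -0.0404 0 0.0596" --pt "-0.0064 -0.0404 0 0.0596" --pt "-0.0064 -0.0404 0 0.0596" --pt "-0.0064 -0.0404 0 0.0596" --pt "-0.0064 -0.0404 0 0.0596" --pt "-0.0064 -0.0404 0 0.0596" --pt "-0.0064 -0.0404 0 0.0596" --pt "-0.0064 -0.0404 0 0.0596" --pt "-0.0064 -0.0404 0 0.0596" --pt "-0.0064 -0.0404 0 0.0596" --pt "0 0 0 0" --pt "0 0 0 0"

```text
clock: 6.05
eef_pos: [0.457, -0.3175, 0.1471]
tool_rot: [0.16, 0.987, 0.001, -0.002]
ft_force: [-0.8, 0.4, -0.5]
grip_width: 0.0857
```

Run:
```python
from h import *
plan([.472,-.3185,.10],71.7)
p,d=cams.camera("scene");crop("scene",p,300,150,420,250,6,"pics/f1.png");np.save("scene2.npy",d)
p,d=cams.camera("top");crop("top",p,310,150,420,250,6,"pics/f2.png")
```

```text
t 6.05 pos [ 0.457  -0.3175  0.1471] yaw_y 71.57 tilt z [-0.0034  0.0028 -1.    ] F [-0.85  0.42 -0.53] w 0.0857 q [-0.608  0.387  0.052  1.241  0.    -0.286]
d tool mm [-14.73   3.76  47.05] turn total(0.1rad) -0.022 rows 2 per row [-0.0074  0.0019  0.0235] -0.011
```

View pics/f1.png

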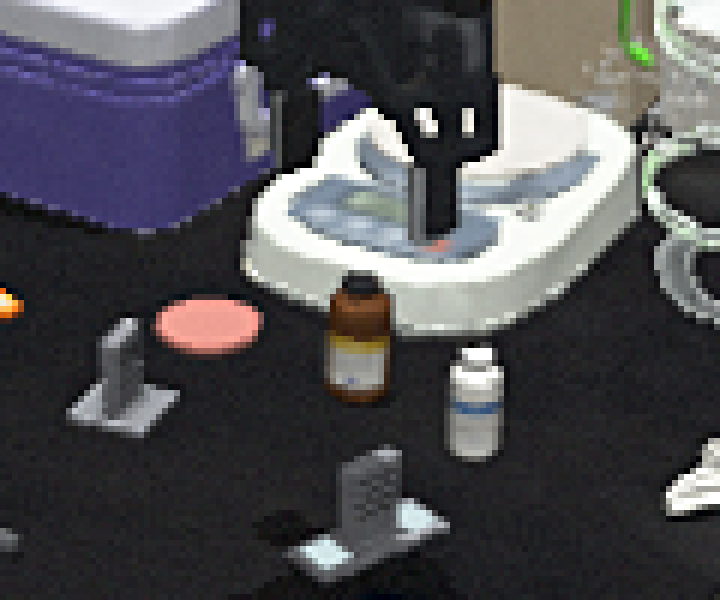

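View pics/f2.png

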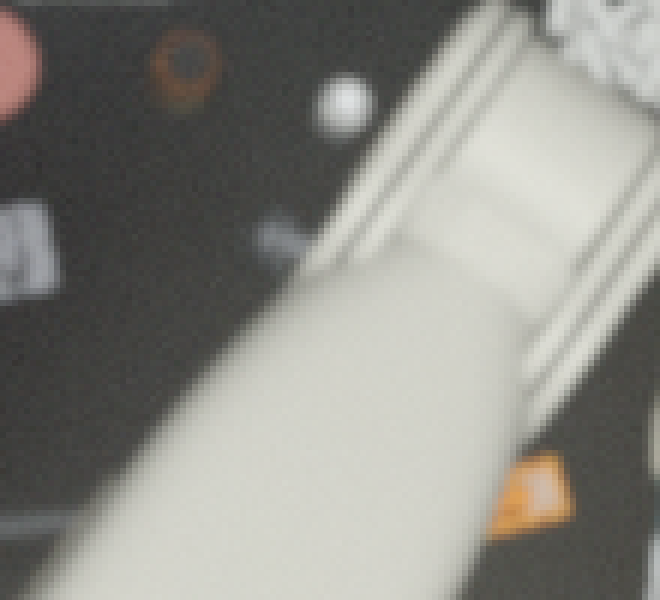

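Emit:
send_rows --pt "-0.0074 0.0019 0.0235 0" --pt "-0.0074 0.0019 0.0235 0" --pt "0 0 0.02 0" --pt "0 0 0 0" --pt "0 0 0 0"

```text
clock: 6.65
eef_pos: [0.4737, -0.3171, 0.0825]
tool_rot: [0.158, 0.987, 0.0, -0.001]
ft_force: [0.2, -0.6, -0.0]
grip_width: 0.0852
```

Run:
```python
from h import *
plan([.472,-.3185,-.012],71.7)
p,d=cams.camera("scene");crop("scene",p,300,150,420,250,6,"pics/f3.png");C=cloud("scene",d)
P=C.reshape(-1,3); s=P[(np.hypot(P[:,0]-.472,P[:,1]+.3185)<.075)&(P[:,2]>.07)&(P[:,2]<.16)]
u=np.array([np.cos(np.radians(71.7)),np.sin(np.radians(71.7))]);w=np.array([u[1],-u[0]])
q=s[:,:2]-[.472,-.3185]; a=q@u;b=q@w
for sg in (a>0,a<0):
    k=sg; print(k.sum(),"y",np.percentile(a[k],[2,50,98]).round(3),"x",np.percentile(b[k],[2,50,98]).round(3),"zmin",np.sort(s[k,2])[:5].round(3))
```

```text
t 6.65 pos [ 0.4737 -0.3171  0.0825] yaw_y 71.81 tilt z [-1.2e-03  9.0e-04 -1.0e+00] F [ 0.18 -0.62 -0.03] w 0.0852 q [-0.59   0.459 -0.013  1.1    0.    -0.273]
d tool mm [ 1.07 -1.87 94.51] turn total(0.1rad) 0.019 rows 3 per row [ 0.0004 -0.0006  0.0315] 0.0065
106 y [0.042 0.045 0.058] x [-0.01  -0.001  0.014] zmin [0.122 0.122 0.123 0.123 0.124]
96 y [-0.057 -0.051 -0.042] x [-0.01  -0.004  0.008] zmin [0.122 0.122 0.123 0.123 0.123]
```

View pics/f3.png

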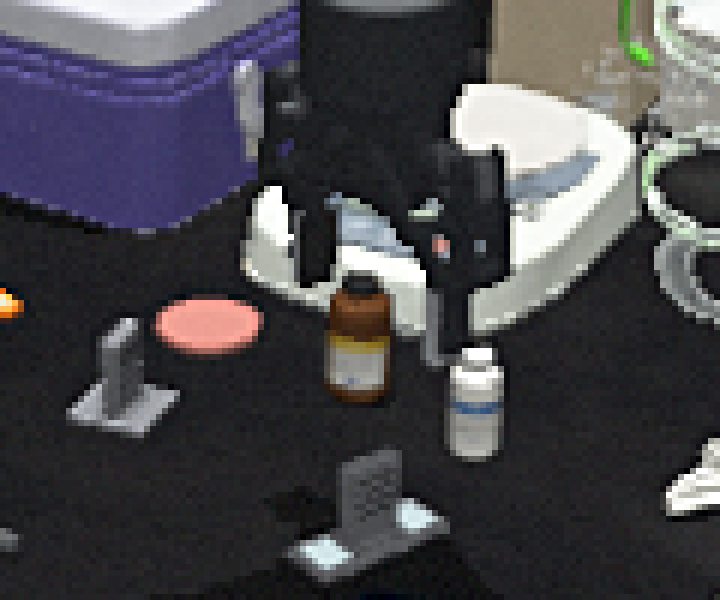

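Emit:
send_rows --pt "0.0005 -0.0009 0.03 0.01" --pt "0.0005 -0.0009 0.03 0.01" --pt "0 0 0.02 0" --pt "0 0 0.014 0" --pt "0 0 0 0" --pt "0 0 0 0"

```text
clock: 7.3
eef_pos: [0.4731, -0.3204, -0.01]
tool_rot: [0.16, 0.987, -0.0, 0.001]
ft_force: [0.6, -0.2, 0.2]
grip_width: 0.0851
```

Run:
```python
from h import *
plan([.472,-.3185,-.012],71.7)
p,d=cams.camera("scene");crop("scene",p,300,150,420,250,6,"pics/f4.png")
```

```text
t 7.3 pos [ 0.4731 -0.3204 -0.01  ] yaw_y 71.6 tilt z [ 0.0016 -0.0011 -1.    ] F [ 0.57 -0.24  0.17] w 0.0851 q [-0.595  0.558 -0.122  0.889  0.    -0.274]
d tool mm [1.64 1.41 1.95] turn total(0.1rad) -0.018 rows 1 per row [0.0016 0.0014 0.002 ] -0.0175
```

View pics/f4.png

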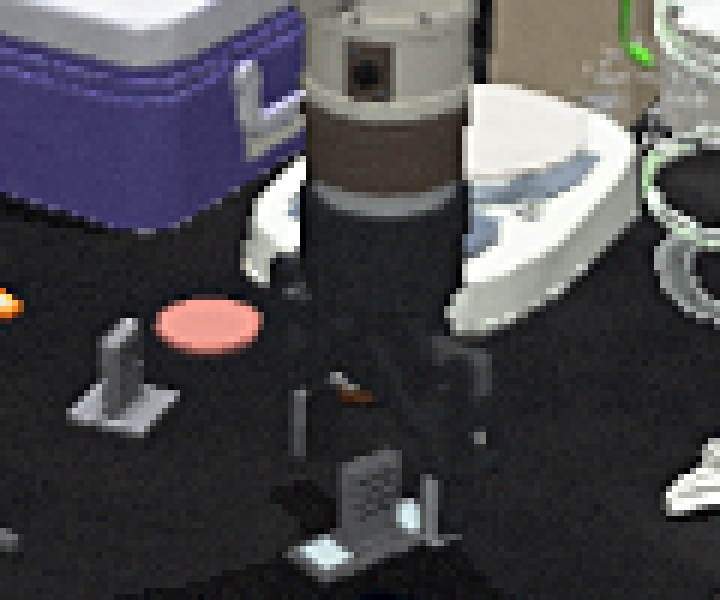

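Emit:
send_rows --claw -1 --pt "0 0 0 0" --pt "0 0 0 0" --pt "0 0 0 0" --pt "0 0 0 0" --pt "0 0 0 0" --pt "0 0 0 0" --pt "0 0 0 0"

```text
clock: 8.05
eef_pos: [0.4724, -0.3201, -0.0112]
tool_rot: [0.16, 0.987, -0.0, 0.0]
ft_force: [0.3, -0.4, 1.6]
grip_width: 0.0095
```

Run:
```python
from h import *
plan([.472,-.3185,-.012],71.7)
p,d=cams.camera("scene");crop("scene",p,300,150,420,250,6,"pics/f5.png")
```

```text
t 8.05 pos [ 0.4724 -0.3201 -0.0112] yaw_y 71.59 tilt z [ 4.e-04 -3.e-04 -1.e+00] F [ 0.34 -0.42  1.57] w 0.0095 q [-0.596  0.559 -0.123  0.888 -0.    -0.274]
d tool mm [0.9  1.38 0.82] turn total(0.1rad) -0.02 rows 1 per row [0.0009 0.0014 0.0008] -0.0195
```

View pics/f5.png

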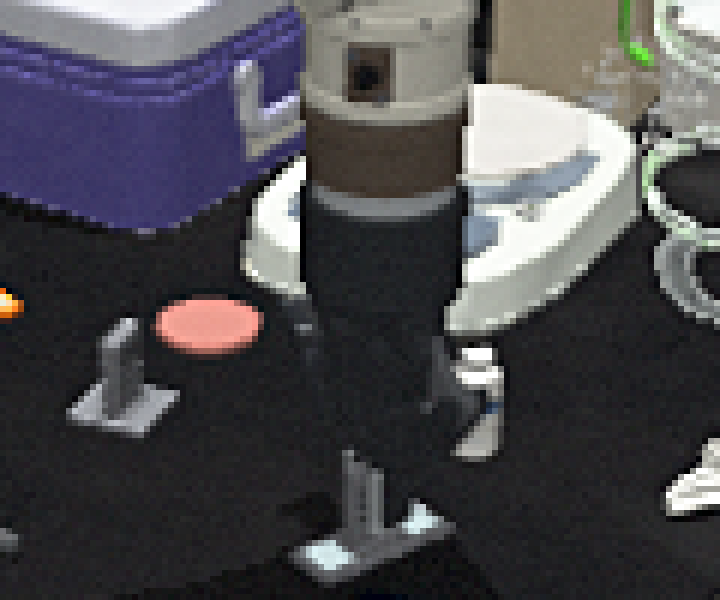

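Emit:
send_rows --pt "0 0 -0.02 0" --pt "0 0 -0.04 0" --pt "0 0 -0.03 -0.98" --pt "0 0 -0.03 -0.98" --pt "0 0 -0.03 -0.98" --pt "0 0 0 -0.98" --pt "0 0 0 -0.98" --pt "0 0 0 0" --pt "0 0 0 0"

```text
clock: 9.0
eef_pos: [0.4718, -0.3197, 0.1381]
tool_rot: [-0.083, 0.997, 0.0, -0.0]
ft_force: [0.1, 0.0, -0.1]
grip_width: 0.0093
```

Run:
```python
from h import *
plan([.489,.2255,.14],99.8,rows=13)
p,d=cams.camera("scene");crop("scene",p,300,130,420,250,5,"pics/g1.png")
```

```text
t 9.0 pos [ 0.4718 -0.3197  0.1381] yaw_y 99.55 tilt z [-1.e-03  7.e-04 -1.e+00] F [ 0.07  0.01 -0.06] w 0.0093 q [-0.596  0.416  0.072  1.228  0.    -0.762]
d tool mm [-107.34  534.81   -1.59] turn total(0.1rad) -0.044 rows 13 per row [-0.0083  0.0411 -0.0001] -0.0034
```

View pics/g1.png

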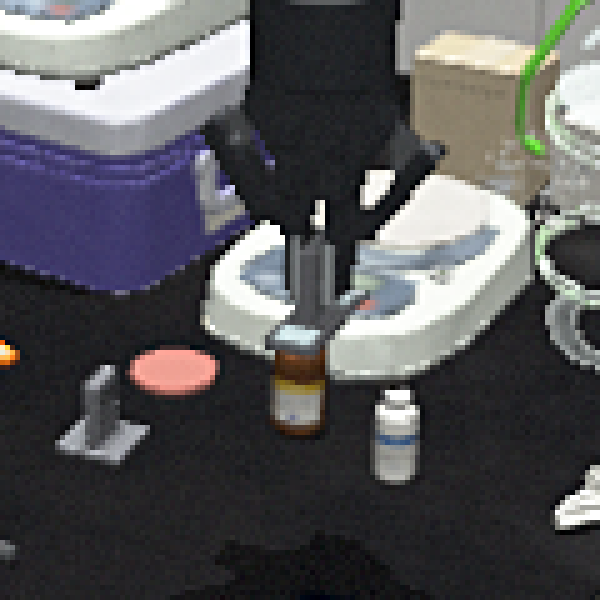

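Emit:
send_rows --pt "-0.0083 0.0411 0 0" --pt "-0.0083 0.0411 0 0" --pt "-0.0083 0.0411 0 0" --pt "-0.0083 0.0411 0 0" --pt "-0.0083 0.0411 0 0" --pt "-0.0083 0.0411 0 0" --pt "-0.0083 0.0411 0 0" --pt "-0.0083 0.0411 0 0" --pt "-0.0083 0.0411 0 0" --pt "-0.0083 0.0411 0 0" --pt "-0.0083 0.0411 0 0" --pt "-0.0083 0.0411 0 0" --pt "-0.0083 0.0411 0 -0.04" --pt "0 0 0 0" --pt "0 0 0 0"

```text
clock: 10.55
eef_pos: [0.4883, 0.2256, 0.138]
tool_rot: [-0.087, 0.996, -0.0, -0.001]
ft_force: [0.5, -0.8, -0.6]
grip_width: 0.0093
```

Run:
```python
from h import *
plan([.489,.2255,.10],99.8)
p,d=cams.camera("scene");crop("scene",p,200,120,300,210,7,"pics/g2.png");np.save("scene3.npy",d)
```

```text
t 10.55 pos [0.4883 0.2256 0.138 ] yaw_y 99.98 tilt z [-0.001 -0.001 -1.   ] F [ 0.54 -0.82 -0.58] w 0.0093 q [ 0.433  0.355 -0.02   1.198 -0.     0.259]
d tool mm [-0.68 -0.19 37.99] turn total(0.1rad) 0.031 rows 1 per row [-0.0007 -0.0002  0.038 ] 0.0308
```

View pics/g2.png

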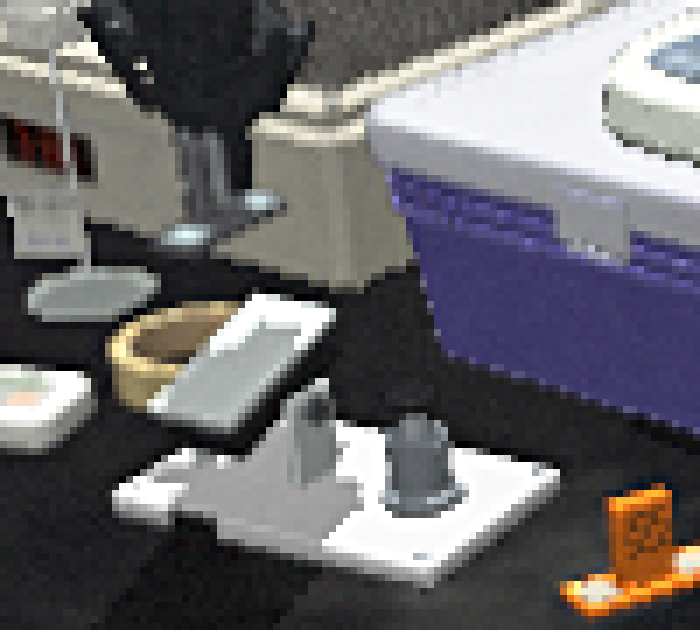

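```bash
cat >> h.py <<'E'
from scipy.optimize import least_squares
def model(x,a,b):  # pos, yaw, tilt ; corners +-a,+-b
    n=R.from_euler('zy',[x[3],-x[4]]).as_matrix()
    return np.array([np.array(x[:3])+n@np.array([sx*a,sy*b,0]) for sx,sy in ((1,1),(1,-1),(-1,-1),(-1,1))])
E
python3 - <<'E'
from h import *
px=np.array([(245,15),(343,38),(228,172),(130,148)])/8-.5+[205,160]
def f(x,name,px): return np.ravel([proj(name,c) for c in model(x,.048,.026)]-px)
r=least_squares(lambda x:f(x,"scene",px),[.49,.2255,.077,.17,.27],x_scale=[.01]*3+[.1]*2)
print(r.x[:3].round(4),np.degrees(r.x[3:]).round(2),r.fun.round(2))
for yaw,t in ((9.8,15.5),):
  r=least_squares(lambda x:f([*x,np.radians(yaw),np.radians(t)],"scene",px),[.49,.2255,.077])
  print(r.x.round(4),r.fun.round(2))
# top image: plate corners in crop c1 off(160,155)
px=np.array([(75,172),(237,160),(287,425),(122,440)])/8-.5+[160,155]
r=least_squares(lambda x:f(x,"top",px),[.49,.2255,.077,.17,.27],x_scale=[.01]*3+[.1]*2)
print(r.x[:3].round(4),np.degrees(r.x[3:]).round(2),r.fun.round(2))
C=cloud("scene",np.load("scene3.npy"))
P=C.reshape(-1,3);s=P[(np.hypot(P[:,0]-.489,P[:,1]-.2255)<.05)&(P[:,2]>.14)&(P[:,2]<.17)]
u=np.array([np.cos(np.radians(9.8)),np.sin(np.radians(9.8))]);w=np.array([-u[1],u[0]]);q=s[:,:2]-[.4883,.2256]
print(len(s),(q@u).min(),(q@u).max(),(q@w).min(),(q@w).max(),s[:,2].min())
E
```

```text
[0.4745 0.2084 0.0862] [11.97 15.67] [ 0.5   0.78 -0.03 -0.77 -0.36 -0.66 -0.08  0.68]
[0.4836 0.22   0.0799] [ 1.04  0.81  0.11 -0.43 -0.92 -0.67 -0.18  0.33]
[0.4725 0.1844 0.2435] [ 3.56 31.6 ] [-0.16 -0.37 -0.15  0.13 -0.34  0.59  0.66 -0.35]
87 -0.04192936048079063 0.03269244788715055 -0.018002712024031822 0.013581584480804166 0.14943665050831273
```

Emit:
send_rows --pt "-0.0044 0.0006 0.02 0.02" --pt "0 0 0.02 0" --pt "0 0 0.01 0" --pt "0 0 0.004 0" --pt "0 0 0 0" --pt "0 0 0 0"

```text
clock: 11.2
eef_pos: [0.4938, 0.2261, 0.0855]
tool_rot: [-0.085, 0.996, 0.0, 0.001]
ft_force: [0.2, 0.1, -0.7]
grip_width: 0.0093
```

Run:
```python
from h import *
plan([.4925,.227,.0755],99.8)
p,d=cams.camera("scene");crop("scene",p,200,120,300,210,7,"pics/g3.png")
```

```text
t 11.2 pos [0.4938 0.2261 0.0855] yaw_y 99.73 tilt z [ 1.3e-03  6.0e-04 -1.0e+00] F [ 0.2   0.06 -0.71] w 0.0093 q [ 0.429  0.405 -0.09   1.074 -0.     0.259]
d tool mm [1.14 1.11 9.96] turn total(0.1rad) -0.011 rows 1 per row [0.0011 0.0011 0.01  ] -0.0114
```

View pics/g3.png

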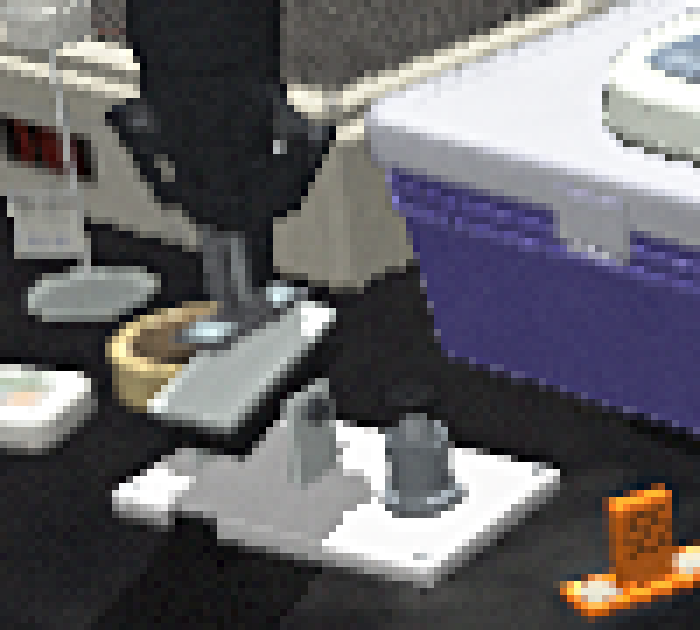

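Emit:
send_rows --pt "0.001 0.001 0.004 0" --pt "0 0 0.003 0" --pt "0 0 0.002 0" --pt "0 0 0 0"

```text
clock: 11.65
eef_pos: [0.492, 0.2272, 0.0757]
tool_rot: [-0.085, 0.996, 0.0, 0.0]
ft_force: [-0.6, -0.4, 2.3]
grip_width: 0.0094
```

Emit:
send_rows --claw -0.74 --pt "0 0 0.001 0" --pt "0 0 0 0" --pt "0 0 0 0" --pt "0 0 0 0"

```text
clock: 12.05
eef_pos: [0.4919, 0.227, 0.0745]
tool_rot: [-0.085, 0.996, -0.0, -0.0]
ft_force: [0.2, 0.1, -0.3]
grip_width: 0.0109
```

Run:
```python
from h import *
plan([.4925,.227,.0755],99.8)
p,d=cams.camera("scene");crop("scene",p,200,120,300,210,7,"pics/g4.png")
```

```text
t 12.05 pos [0.4919 0.227  0.0745] yaw_y 99.78 tilt z [-2.e-04 -1.e-04 -1.e+00] F [ 0.15  0.1  -0.28] w 0.0109 q [ 0.432  0.414 -0.108  1.049 -0.     0.262]
d tool mm [-0.56 -0.1  -0.98] turn total(0.1rad) -0.004 rows 1 per row [-0.0006 -0.0001 -0.001 ] -0.0041
```

View pics/g4.png

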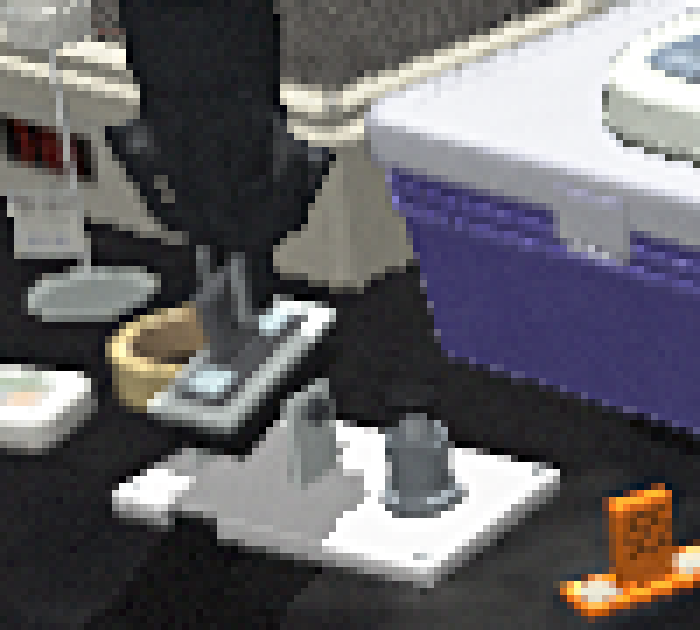

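Run:
```python
from h import *
p,d=cams.camera("scene"); cv2.imwrite("pics/scene_drop.png",p)
cv2.imwrite("pics/g5.png",cv2.resize(p[158:188,216:252],None,fx=20,fy=20,interpolation=cv2.INTER_CUBIC))
```

```text
(no output)
```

View pics/g5.png

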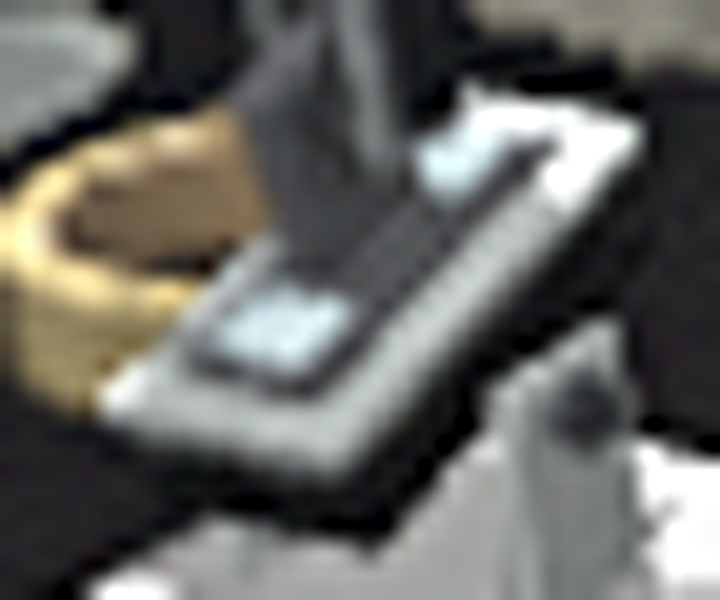

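Run:
```python
from h import *
pl=np.array([(392,77),(640,132),(347,474),(102,408)])/20-.5+[216,158]
x0=None
f=lambda x:np.ravel([proj("scene",c) for c in model([*x,np.radians(9.8),np.radians(15.5)],.048,.026)]-pl)
r=least_squares(f,[.49,.2255,.077]); print(r.x.round(4),r.fun.round(2))
r2=least_squares(lambda x:f([x[0],x[1],.0775]),[.49,.2255]); print(r2.x,r2.fun.round(2))
for c in (r.x,[*r2.x,.0775]):
  M=R.from_euler('zy',[np.radians(9.8),-np.radians(15.5)]).as_matrix()
  for off in ((0,0),(-.005,0),(0,.005)):
    top=[(proj("scene",c+M@np.array([sx*.038+off[0],sy*.015+off[1],.005]))-[216,158]+.5)*20 for sx,sy in ((1,1),(1,-1),(-1,-1),(-1,1))]
    print(off,np.round(top).astype(int).tolist())
```

```text
[0.4754 0.2098 0.0855] [ 1.04  0.73  0.07 -0.37 -0.84 -0.8  -0.21  0.48]
[0.48714676 0.22471135] [ 1.01  0.87 -0.12 -0.25 -0.81 -0.92 -0.02  0.4 ]
(0, 0) [[420, 109], [552, 128], [304, 390], [170, 368]]
(-0.005, 0) [[404, 125], [536, 145], [287, 408], [153, 386]]
(0, 0.005) [[398, 106], [530, 125], [282, 387], [148, 364]]
(0, 0) [[419, 111], [550, 130], [305, 389], [173, 367]]
(-0.005, 0) [[403, 128], [534, 147], [289, 407], [156, 384]]
(0, 0.005) [[398, 108], [528, 127], [283, 385], [151, 363]]
```

Run:
```python
from h import *
p=cv2.imread("pics/scene_drop.png"); p0=cv2.imread("pics/scene0.png")
M=R.from_euler('zy',[np.radians(9.8),-np.radians(15.5)]).as_matrix(); c=np.array([.4871,.2247,.0775])
def samp(im,x,y,z):
    q=proj("scene",c+M@np.array([x,y,z])).astype(np.float32)
    return int(cv2.remap(im,q[0].reshape(1,1),q[1].reshape(1,1),cv2.INTER_LINEAR).ravel().mean())
ys=np.arange(-34,35,2)
print("y  ",ys.tolist())
for x in (-44,-35,-30,-25): print(x,[samp(p,x/1e3,y/1e3,0) for y in ys]); print("  empty",[samp(p0,x/1e3,y/1e3,0) for y in ys])
xs=np.arange(-60,61,3); print("x",xs.tolist())
for y in (-20,-10,10): print(y,[samp(p,x/1e3,y/1e3,0) for x in xs]); print("  empty",[samp(p0,x/1e3,y/1e3,0) for x in xs])
for x in (-35,-30,-25,25,30,35): print("at+5",x,[samp(p,x/1e3,y/1e3,.005) for y in ys])
```

```text
y   [-34, -32, -30, -28, -26, -24, -22, -20, -18, -16, -14, -12, -10, -8, -6, -4, -2, 0, 2, 4, 6, 8, 10, 12, 14, 16, 18, 20, 22, 24, 26, 28, 30, 32, 34]
-44 [52, 79, 112, 143, 166, 180, 187, 186, 186, 188, 191, 196, 198, 190, 182, 176, 173, 171, 173, 176, 176, 175, 175, 174, 173, 173, 173, 182, 194, 197, 197, 179, 139, 108, 110]
  empty [48, 79, 131, 180, 218, 240, 249, 246, 245, 248, 249, 253, 255, 253, 252, 249, 243, 239, 238, 238, 239, 241, 243, 245, 248, 250, 246, 236, 229, 214, 198, 172, 136, 106, 107]
-35 [58, 86, 118, 142, 164, 178, 186, 185, 171, 151, 131, 105, 100, 99, 96, 97, 100, 112, 127, 127, 125, 126, 125, 128, 134, 141, 157, 175, 186, 198, 205, 204, 188, 147, 111]
  empty [47, 81, 122, 173, 228, 250, 253, 255, 254, 254, 253, 252, 252, 252, 252, 251, 251, 252, 252, 252, 252, 252, 252, 253, 253, 254, 254, 255, 255, 255, 239, 208, 171, 136, 105]
-30 [50, 85, 117, 142, 166, 181, 193, 184, 168, 143, 114, 91, 87, 89, 106, 124, 129, 128, 124, 118, 117, 106, 97, 96, 95, 103, 113, 124, 144, 163, 155, 145, 128, 115, 109]
  empty [48, 84, 123, 179, 237, 248, 254, 255, 255, 254, 2
[... 2212 characters left out ...]
19]
at+5 -25 [135, 161, 180, 191, 190, 182, 148, 113, 92, 78, 98, 133, 168, 197, 222, 228, 232, 229, 228, 229, 227, 219, 202, 184, 172, 165, 169, 175, 173, 158, 147, 151, 157, 154, 148]
at+5 25 [177, 215, 242, 253, 251, 241, 177, 112, 91, 76, 88, 119, 155, 191, 224, 230, 234, 225, 214, 182, 131, 93, 95, 97, 102, 108, 98, 75, 57, 54, 49, 51, 52, 57, 62]
at+5 30 [160, 207, 252, 255, 255, 241, 212, 169, 123, 92, 101, 113, 151, 194, 222, 235, 239, 224, 203, 183, 160, 128, 95, 77, 85, 93, 104, 117, 107, 88, 73, 61, 50, 49, 48]
at+5 35 [175, 225, 255, 255, 255, 255, 255, 213, 173, 163, 170, 180, 195, 205, 226, 244, 247, 245, 218, 168, 120, 86, 54, 44, 40, 47, 66, 83, 101, 116, 101, 79, 66, 59, 53]
```

Emit:
send_rows --claw -0.7 --pt "0 0 0 0" --pt "0.003 0.0005 0.003 0" --pt "0.004 0.0005 0.004 0" --pt "0 0 0.004 0" --pt "0 0 0.0015 0" --pt "0 0 0 0"

```text
clock: 12.75
eef_pos: [0.4846, 0.2267, 0.0617]
tool_rot: [-0.085, 0.996, -0.0, -0.0]
ft_force: [0.7, -0.3, -0.3]
grip_width: 0.0132
```

Run:
```python
from h import *
plan([.4925,.227,.0755],99.8)
p,d=cams.camera("scene");crop("scene",p,200,120,300,210,7,"pics/g6.png")
```

```text
t 12.75 pos [0.4846 0.2267 0.0617] yaw_y 99.78 tilt z [-7.e-04 -4.e-04 -1.e+00] F [ 0.73 -0.27 -0.27] w 0.0132 q [ 0.438  0.416 -0.143  1.013 -0.     0.267]
d tool mm [ -7.8   -1.05 -13.86] turn total(0.1rad) -0.004 rows 1 per row [-0.0078 -0.001  -0.0139] -0.0041
```

View pics/g6.png

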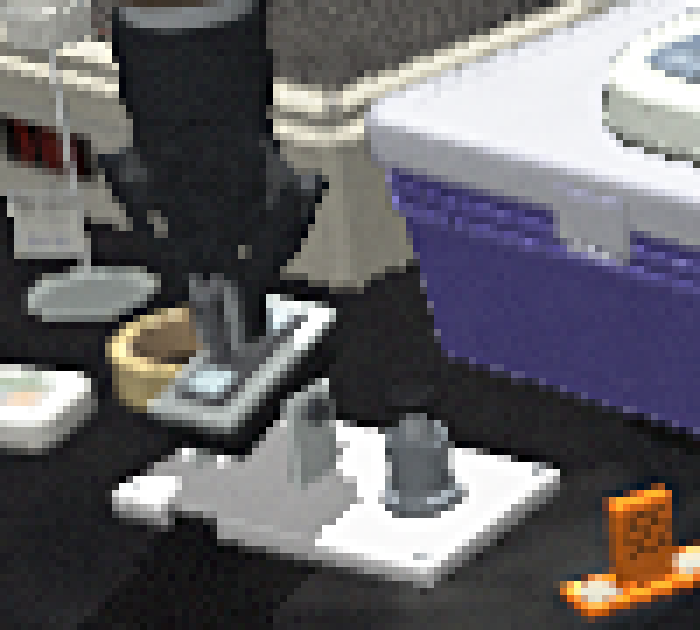

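Undisturbed and flush. Regrip.

Emit:
send_rows --claw -1 --pt "0 0 0 0" --pt "0 0 0 0" --pt "0 0 0 0" --pt "0 0 0 0"

```text
clock: 13.2
eef_pos: [0.485, 0.2269, 0.0622]
tool_rot: [-0.085, 0.996, 0.0, 0.0]
ft_force: [1.0, -0.0, -1.0]
grip_width: 0.0096
```

Run:
```python
from h import *
for i in range(3):
    plan([.4925,.227,.0755],99.8)
    p,d=cams.camera("scene")
cv2.imwrite("pics/scene_g.png",p)
cv2.imwrite("pics/g7.png",cv2.resize(p[158:188,216:252],None,fx=20,fy=20,interpolation=cv2.INTER_CUBIC))
```

```text
t 13.2 pos [0.485  0.2269 0.0622] yaw_y 99.78 tilt z [ 2.e-04  1.e-04 -1.e+00] F [ 0.99 -0.02 -0.96] w 0.0096 q [ 0.438  0.415 -0.142  1.013 -0.     0.267]
d tool mm [ -7.37  -1.15 -13.32] turn total(0.1rad) -0.004 rows 1 per row [-0.0074 -0.0011 -0.0133] -0.0043
t 13.25 pos [0.485  0.2269 0.0622] yaw_y 99.77 tilt z [ 2.e-04  1.e-04 -1.e+00] F [ 0.58 -0.49 -0.21] w 0.009 q [ 0.438  0.415 -0.142  1.013 -0.     0.267]
d tool mm [ -7.39  -1.14 -13.34] turn total(0.1rad) -0.004 rows 1 per row [-0.0074 -0.0011 -0.0133] -0.0044
t 13.3 pos [0.485  0.2269 0.0622] yaw_y 99.78 tilt z [ 2.e-04  1.e-04 -1.e+00] F [ 0.75 -0.89 -0.52] w 0.0094 q [ 0.438  0.415 -0.142  1.013  0.     0.267]
d tool mm [ -7.41  -1.16 -13.34] turn total(0.1rad) -0.004 rows 1 per row [-0.0074 -0.0012 -0.0133] -0.0043
```

View pics/g7.png

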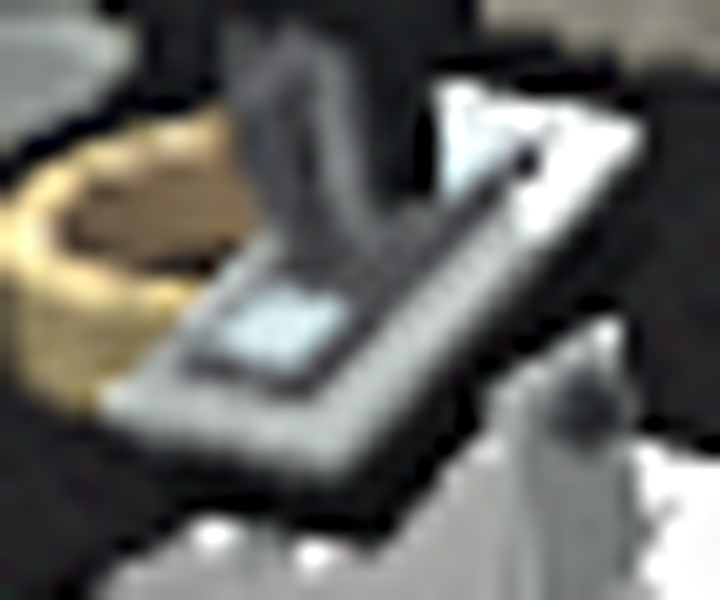

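```bash
cat >> h.py <<'E'
M0=R.from_euler('zy',[np.radians(9.8),-np.radians(15.5)]).as_matrix()
def edges(im,im0,c,push=0.):
    c=np.array(c)
    def prof(im,xs,ys,z):
        q=np.array([proj("scene",c+M0@np.array([x,y,z])) for x,y in zip(xs,ys)],np.float32)
        return cv2.remap(im,q[None,:,0].copy(),q[None,:,1].copy(),cv2.INTER_CUBIC)[0].mean(-1)
    ys=np.arange(-.034,-.004,.0005)
    for x in np.arange(-.03,.034,.006):
        b=prof(im,ys*0+x,ys,-push); b0=prof(im0,ys*0+x,ys,0)
        # plate edge: rising cross; holder edge: min gradient after
        g=np.gradient(cv2.GaussianBlur(b[None],(0,0),2)[0]); g0=np.gradient(cv2.GaussianBlur(b0[None],(0,0),2)[0])
        k=np.argmin(g[20:])+20
        print(f"x {x*1e3:.0f} plate now {ys[np.argmax(g[:30])]*1e3:.1f} empty {ys[np.argmax(g0[:30])]*1e3:.1f} holder {ys[k]*1e3:.1f}")
    xs=np.arange(-.06,-.02,.0005)
    for y in (-.010,-.005,0,.005,.010):
        b=prof(im,xs,xs*0+y,-push);g=np.gradient(cv2.GaussianBlur(b[None],(0,0),2)[0])
        print(f"y {y*1e3:.0f} plate low {xs[np.argmax(g[:40])]*1e3:.1f} holder low {xs[np.argmin(g[20:65])+20]*1e3:.1f}")
    xs=np.arange(.02,.06,.0005)
    for y in (-.010,-.005,):
        b=prof(im,xs,xs*0+y,-push+.005);g=np.gradient(cv2.GaussianBlur(b[None],(0,0),2)[0])
        b2=prof(im,xs,xs*0+y,-push);g2=np.gradient(cv2.GaussianBlur(b2[None],(0,0),2)[0])
        print(f"y {y*1e3:.0f} holder high(z5) {xs[np.argmax(g[:50])]*1e3:.1f} plate high {xs[np.argmin(g2)]*1e3:.1f}")
E
python3 - <<'E'
from h import *
im0=cv2.imread("pics/scene0.png")
for n in ("scene_drop","scene_g"):
    print(n); edges(cv2.imread(f"pics/{n}.png"),im0,[.4871,.2247,.0775])
E
```

```text
scene_drop
x -30 plate now -31.0 empty -29.5 holder -15.5
x -24 plate now -30.0 empty -29.0 holder -15.5
x -18 plate now -30.5 empty -29.0 holder -14.5
x -12 plate now -30.5 empty -29.0 holder -13.5
x -6 plate now -30.5 empty -29.0 holder -14.0
x -0 plate now -31.0 empty -29.5 holder -13.5
x 6 plate now -31.5 empty -30.5 holder -14.0
x 12 plate now -31.0 empty -30.5 holder -13.5
x 18 plate now -31.5 empty -30.5 holder -13.5
x 24 plate now -31.0 empty -28.5 holder -13.5
x 30 plate now -29.0 empty -28.5 holder -15.5
y -10 plate low -50.5 holder low -36.5
y -5 plate low -50.5 holder low -37.5
y 0 plate low -51.5 holder low -36.5
y 5 plate low -48.5 holder low -36.0
y 10 plate low -48.5 holder low -35.0
y -10 holder high(z5) 36.0 plate high 51.5
y -5 holder high(z5) 22.0 plate high 52.0
scene_g
x -30 plate now -31.0 empty -29.5 holder -13.0
x -24 plate now -30.0 empty -29.0 holder -12.5
x -18 plate now -30.0 empty -29.0 holder -13.5
x -12 plate now -30.5 empty -29.0 holder -12.5
x -6 plate now -30.0 empty -29.0 holder -13.0
x -0 plate now -31.0 empty -29.5 holder -13.0
x 6 plate now -31.5 empty -30.5 holder -13.5
x 12 plate now -31.0 empty -30.5 holder -13.5Traceback (most recent call last):
  File "<stdin>", line 4, in <module>
  File "h.py", line 45, in edges
    b=prof(im,ys*0+x,ys,-push); b0=prof(im0,ys*0+x,ys,0)
  File "h.py", line 41, in prof
    q=np.array([proj("scene",c+M0@np.array([x,y,z])) for x,y in zip(xs,ys)],np.float32)
                ~~~~^^^^^^^^^^^^^^^^^^^^^^^^^^^^^^^^
  File "h.py", line 17, in proj
    ci=cams.camera_info(name); T=ci["T"]
ValueError: time passes only in moves, steps and waits
```

```bash
sed -i 's/^from workcell.*/from workcell import monitor, cams, order\nimport functools\n_ci=functools.lru_cache(None)(lambda n: cams.camera_info(n))/; s/ci=cams.camera_info(name)/ci=_ci(name)/' h.py
python3 - <<'E'
from h import *
im0=cv2.imread("pics/scene0.png")
for n in ("scene_g",):
    print(n); edges(cv2.imread(f"pics/{n}.png"),im0,[.4871,.2247,.0775])
E
```

```text
scene_g
x -30 plate now -31.0 empty -29.5 holder -13.0
x -24 plate now -30.0 empty -29.0 holder -12.5
x -18 plate now -30.0 empty -29.0 holder -13.5
x -12 plate now -30.5 empty -29.0 holder -12.5
x -6 plate now -30.0 empty -29.0 holder -13.0
x -0 plate now -31.0 empty -29.5 holder -13.0
x 6 plate now -31.5 empty -30.5 holder -13.5
x 12 plate now -31.0 empty -30.5 holder -13.5
x 18 plate now -30.5 empty -30.5 holder -19.5
x 24 plate now -30.5 empty -28.5 holder -14.0
x 30 plate now -28.5 empty -28.5 holder -15.5
y -10 plate low -50.5 holder low -37.0
y -5 plate low -50.5 holder low -37.5
y 0 plate low -51.5 holder low -36.5
y 5 plate low -48.0 holder low -36.5
y 10 plate low -48.5 holder low -35.0
y -10 holder high(z5) 36.5 plate high 51.5
y -5 holder high(z5) 21.5 plate high 52.0
```

Emit:
send_rows --pt "-0.0004 0 0.0014 0" --pt "-0.0004 0 0.0014 0" --pt "-0.0004 0 0.0014 0" --pt "-0.0001 0 0.0006 0" --pt "0 0 0 0" --pt "0 0 0 0"

```text
clock: 13.95
eef_pos: [0.4862, 0.2271, 0.0577]
tool_rot: [-0.085, 0.996, 0.0, 0.0]
ft_force: [-2.4, -0.4, 5.4]
grip_width: 0.0092
```

Run:
```python
from h import *
F=[];X=[]
for i in range(5):
    p,d=cams.camera("scene"); o=monitor.get_obs(); F.append(o["ft_force"]); X.append(o["eef_pos"])
F=np.mean(F,0);X=np.mean(X,0); n=M0[:,2]; dx=X-[.485,.2269,.0622]
print("F",F.round(2),"Fn",(F@n).round(2),"X",X.round(4),"push",(-dx@n*1e3).round(2),"tang",(M0.T@dx*1e3).round(2),o["ft_torque"].round(3),o["grip_width"])
cv2.imwrite("pics/scene_p.png",p)
cv2.imwrite("pics/g8.png",cv2.resize(p[158:188,216:252],None,fx=20,fy=20,interpolation=cv2.INTER_CUBIC))
```

```text
F [-2.21 -0.85  5.77] Fn 6.15 X [0.4862 0.2271 0.0578] push 4.57 tang [ 0.03  0.19 -4.57] [-0.188  0.489  0.014] 0.009396599015410513
```

View pics/g8.png

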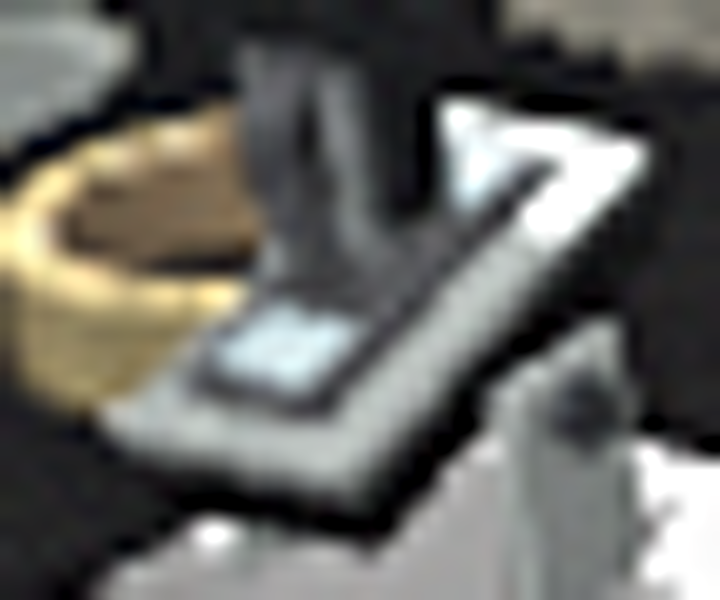

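Emit:
send_rows --pt "-0.0004 0 0.0012 0" --pt "0 0 0 0" --pt "0 0 0 0" --pt "0 0 0 0"

```text
clock: 14.6
eef_pos: [0.4865, 0.2272, 0.0567]
tool_rot: [-0.085, 0.996, 0.0, 0.0]
ft_force: [-2.8, -2.0, 6.8]
grip_width: 0.0093
```

```bash
cat > chk.py <<'E'
from h import *
F=[];X=[];D=[]
for i in range(10):
    p,d=cams.camera("scene"); o=monitor.get_obs(); F.append(o["ft_force"]); X.append(o["eef_pos"]); D.append(d)
F=np.mean(F,0);X=np.mean(X,0); n=M0[:,2]; dx=X-[.485,.2269,.0622]
print("t",o["clock"],"F",F.round(2),"Fface",(F@n+.57).round(2),"X",X.round(4),"push",(-dx@n*1e3).round(2),"tang",(M0.T@dx*1e3).round(2),o["grip_width"])
cv2.imwrite("pics/scene_p2.png",p)
cv2.imwrite("pics/g9.png",cv2.resize(p[158:188,216:252],None,fx=20,fy=20,interpolation=cv2.INTER_CUBIC))
D=np.array(D);m=(D>0).all(0); C=cloud("scene",D.mean(0)); C0=cloud("scene",np.load("scene0.npy"))
M=M0; c=np.array([.4871,.2247,.0775])
L=(C-c)@M; L0=(C0-c)@M
# visible bare plate strip pixels: near side strip
k=(L0[...,1]<-.018)&(L0[...,1]>-.025)&(abs(L0[...,0])<.043)&(abs(L0[...,2])<.006)&m&(L[...,1]<-.015)&(abs(L[...,2])<.02)
print("strip n",k.sum(),"z now-before",np.median(L[k][:,2])-np.median(L0[k][:,2]))
s=C[k]; A=np.c_[L[k][:,0],np.ones(k.sum())]; A0=np.c_[L0[k][:,0],np.ones(k.sum())]
print("slope now",np.linalg.lstsq(A,L[k][:,2],rcond=None)[0],"before",np.linalg.lstsq(A0,L0[k][:,2],rcond=None)[0])
h=(abs(L[...,0])<.036)&(abs(L[...,1])<.013)&(L[...,2]<.008)&(L[...,2]>-.012)&m
print("frame n",h.sum(),np.linalg.lstsq(np.c_[L[h][:,:2],np.ones(h.sum())],L[h][:,2],rcond=None)[0])
E
python3 chk.py
```

```text
t 15.1 F [-2.69 -1.07  6.59] Fface 7.64 X [0.4865 0.2271 0.0567] push 5.68 tang [ 0.03  0.24 -5.68] 0.009201421966058655
strip n 21 z now-before -0.003287814331176361
slope now [-0.00238156 -0.00625056] before [ 0.00539977 -0.00296859]
frame n 84 [ 0.01314771  0.15372694 -0.00020166]
```

View pics/g9.png

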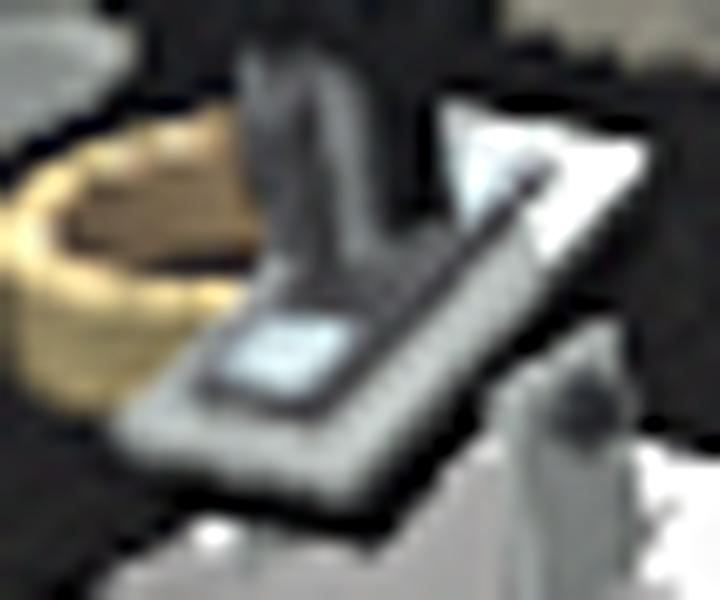

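Emit:
send_rows --pt "-0.0001 0 0.0003 0" --pt "0 0 0 0" --pt "0 0 0 0" --pt "0 0 0 0"

```text
clock: 15.5
eef_pos: [0.4866, 0.2272, 0.0565]
tool_rot: [-0.085, 0.996, 0.0, 0.0]
ft_force: [-2.3, -0.8, 7.7]
grip_width: 0.0093
```

```bash
python3 chk.py
python3 - <<'E'
from h import *
edges(cv2.imread("pics/scene_p2.png"),cv2.imread("pics/scene0.png"),[.4871,.2247,.0775],push=.005)
E
```

```text
t 16.0 F [-2.94 -1.13  7.08] Fface 8.18 X [0.4866 0.2272 0.0565] push 5.95 tang [ 0.03  0.26 -5.95] 0.009081003043562463
strip n 21 z now-before -0.0035506021354883084
slope now [ 0.00662927 -0.00679026] before [ 0.00430508 -0.00279565]
frame n 84 [2.06965733e-02 2.07034006e-01 1.86586246e-04]
x -30 plate now -28.5 empty -29.5 holder -14.0
x -24 plate now -28.5 empty -29.0 holder -14.0
x -18 plate now -29.0 empty -29.0 holder -14.0
x -12 plate now -28.5 empty -29.0 holder -14.5
x -6 plate now -32.0 empty -29.0 holder -15.0
x -0 plate now -32.0 empty -29.5 holder -15.0
x 6 plate now -31.5 empty -30.5 holder -15.5
x 12 plate now -31.0 empty -30.5 holder -14.5
x 18 plate now -29.5 empty -30.5 holder -14.5
x 24 plate now -29.0 empty -28.5 holder -14.0
x 30 plate now -29.5 empty -28.5 holder -13.5
y -10 plate low -55.0 holder low -37.5
y -5 plate low -54.0 holder low -37.0
y 0 plate low -51.0 holder low -37.5
y 5 plate low -52.5 holder low -37.5
y 10 plate low -53.0 holder low -38.5
y -10 holder high(z5) 38.5 plate high 50.0
y -5 holder high(z5) 22.0 plate high 50.5
```

View pics/scene_p2.png

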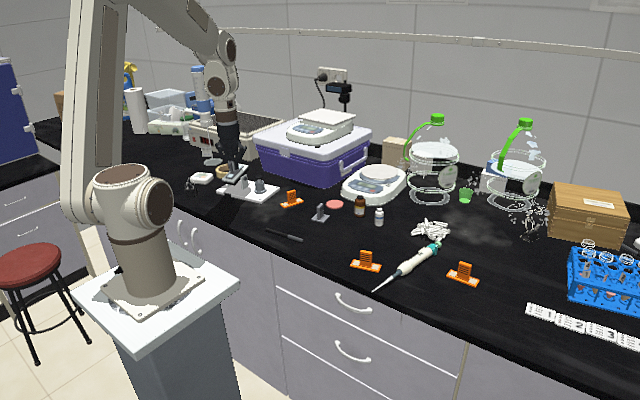

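```bash
python3 -c "
from workcell import order
print(order.job_done())"
```

```text
the job is handed in; nothing more can be done
None
```

I zeroed the reader, then gripped the long holder by its rib and pressed it onto the sloped face. The job is handed in at about 16 s, with the arm still gripping and pressing. No verdict was reported.

- **Zeroing:** I pushed the plunger down until the force jumped to about 20 N, which is its stop. A camera check afterwards showed it back up at 74 mm.
- **Tilting:** Moves can only turn the tool about its own axis, so I could not tilt the holder with the wrist. I touched its upper end to the face and loosened the jaws to 11 mm so it settled flush. Then I gripped it again and pushed in along the normal of the slope, about 15.5°.
- **Push depth:** The force on the face averaged 8.2 N, which means it is pushed in by about 5.2 mm.
- **Centring:** In the picture the holder is parallel to the plate and centred to about 1–2 mm both ways.
- **Other objects:** The square holder, both bottles and the orange look-alikes stand where they were.

Some checks disagreed:
- **Fingertip height:** The fingertips sit about 25 mm above the reported TCP. The depth camera and the plunger contact both showed this, and I worked with the measured offset.
- **Push depth by other measures:** Tool travel gave 5.9 mm, which includes some slack, and the coarse depth picture gave 3.5–4 mm. I relied on the force reading.
- **Frame tilt:** A depth-based check of the holder frame's tilt was too noisy across its width to use, so flushness rests on the pictures.

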